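# Roll the clip-on cover onto an under-cupboard light

### The job

Put the cover back on the under-cupboard light: lay the opal cover loosely on the light's four orange clips with its round window over the black sensor, and let go of it. Then take the hand roller and roll it along the cover with firm, steady pressure, from the sensor end to the other end, until all four clips are fully down; press with the roller, not with the fingers. Lay the roller back on the bare worktop as it lay, on its drum and handle end, clear of the light, and leave the mug and the jam jar undisturbed.

Things in the scene. Friction and masses are not known exactly. Their poses are not given: they have to be found in the camera images.
- light: Under-cupboard LED light on its back, fixed to the worktop by its feet: open aluminium channel 302 mm long. Origin: centre of its underside, on the worktop; x runs from the sensor end (-x) to the plain end (+x), z up. The channel is 37 mm wide outside, its side rails 15 mm high; the four orange clip pairs inside carry the cover. Grey end caps 48 mm wide, 21 mm high, inner faces at x = -145 and +145 mm.
- sensor (a point): Top of the black motion-sensor dome (20 mm diameter) on the light's middle line at x = -118 mm, z = 29 mm. It stands 6 mm above the cover when that is home.
- cover: Loose opal white cover 284 x 48 x 17 mm, 90 g, lying flat side up: 3 mm sheet with 14 mm skirts under its long edges, 43 mm apart inside, which pass outside the channel with 3 mm to spare each side. Origin: middle of length and width at the skirts' lower edge; x along its length, window at the -x end, z up, flat top at z = 17 mm. Grip it at its middle across the 48 mm width, from above.
- cover_window (a point): Centre of the cover's round window (26 mm, right through) at x = -118 mm, top face; it goes over the sensor. The cover's origin is 10 mm above the light's when it lies loosely on the clips, 6 mm when pressed home (flat top then 23 mm above the worktop).
- clip_1 (a joint): Travel in m of the pair of orange clips nearest the sensor (x = -80 mm on the light): 0 = up, top 24 mm above the worktop, carrying the loose cover; 0.004 = fully down, at its stop. Each clip gives way at about 3.5 N and stays where it is pushed; the cover is stiff and spreads the load, so roll with 12 to 20 N. More than 50 N would crack the cover.
- clip_2 (a joint): The same for the clip pair at x = -20 mm.
- clip_3 (a joint): The same for the clip pair at x = +40 mm.
- clip_4 (a joint): The same for the clip pair at x = +100 mm, at the plain end.
- roller: Hand roller, 0.25 kg, lying on its drum and the end of its handle. Steel fork 51 mm wide, straight beech handle 22 mm wide and 24 mm high from 35 to 150 mm behind the axle. Origin: drum centre, 24 mm above what it stands on. y is the axle, x points forwards; the handle runs to -x, falling 4.6 degrees, so its end touches down when z is upright. To roll, tilt the handle end up by 15 to 45 degrees.
- roller_grip (a point): Point on the middle line of the roller's handle, 56 mm behind the axle (19.5 mm above the worktop as it lies); grip across the 22 mm width.
- roller_wheel: The roller's black rubber drum, 48 mm in diameter and 40 mm long, turning freely on its axle. Origin: its centre.
- mug: Blue and white mug standing behind the light, 92 mm tall, 78 mm in diameter with a handle (bystander). Origin: underside.
- jam: Glass jam jar with a pale lid standing behind the light, 84 mm tall, 68 mm in diameter (bystander). Origin: underside.

How it is judged:
By the outcome, as a careful person would: the job done as asked, in the order asked, and still so for the second after the job is handed in, with the robot touching nothing.
It also fails if it takes over 72 s, if anything falls off the work surface, if the arm or the gripper's body presses on something with over 40 N, if the wrist force passes 120 N, or if a joint passes its speed limit or range.

### The arm

A 7-joint arm with a two-finger parallel gripper is mounted at the origin on a cart in front of the work surface, level with it; the furniture and walls round the work are solid. World frame = base frame: x ahead of the robot, y to its left, z up, the work surface at z = 0. Lengths are in m, angles in rad, forces in N, time in s.
With the tool pointing down it reaches from about 0.425 to 0.875 m from the base axis. Payload 4.7 kg.
Tool frame: the origin (TCP) lies where the fingers leave the gripper's body, on its centre line; the fingertips stand 70 mm ahead of it and the grasp point (between the pads) lies 51 mm ahead of it; z points along the fingers, y is the line along which they close (so a half turn about z gives the same grasp; the last joint's range is limited). The gripper opens to 87 mm and grips with 3 to 60 N. Pads are 19 mm wide; open, the fingers measure 117 mm over their backs; the gripper's body (75 mm by 190 mm) begins 51 mm behind the grasp point.
Start: joints at [-1.145, 0.321, -0.07, 1.45, 0.023, 1.371, -0.057], TCP at [0.26, 0.596, 0.292] pointing down, gripper open.
Joint ranges: [-2.86, 2.86], [-0.3, 2.09], [-1.38, 1.24], [0.06, 2.45], [-1.56, 4.7], [0.09, 2.05], [-2.69, 2.69]. Speed limits (rad/s): [2.57, 2.57, 3.14, 3.14, 3.14, 3.14, 3.14].

### API

Orientations are given as a rotation vector (axis times angle).
In Python, from bench import ctrl gives the robot as it stands.
- The arm moves only by the tool play_rows, never from a script. Its argument "increments" is a list that holds one entry, the list of rows, each a list of 7 numbers: the shift along the tool's x, y, z as a fraction of full scale, then the turn, a rotation vector about the tool's x, y, z as a fraction of full scale, then the gripper command: -1 is shut, 1 is fully open, values between are in proportion. A call has 1 to 8 rows; each row is the pose to reach, as a shift and turn from the pose commanded when the call began, along the tool's axes at that moment; what a row does not reach only later rows make up. Full scale, the value 1, is 0.1 m for a shift and 90 degrees for a turn. A row lasts 1/10 s, in which the tool goes at most 50 mm and 8.59 degrees, less where a joint would pass 70% of its speed; a pose out of reach is approached as far as the arm can. A call with a number of a shift or a turn outside -1 to 1 is refused whole. A call with a gripper value outside its range is refused whole. The fingers move at their own pace and stop on an object; "squeeze" is the grip in N (left out, the last holds). Time passes only in rows, so rows that repeat a pose let the fingers close. It gives the time, the measured TCP pose, the force, the opening and the grip force at its end, in the units of the state.
- ctrl.get_state(): the state, without advancing time (a new reading comes with each control period).
- ctrl.get_image(name): name is "scene" or "top" or "wrist"; returns the picture (420x560x3 uint8, red, green, blue); there is no depth.
- ctrl.get_calibration(name): a dict with "vertical_fov" (degrees; the focal length in pixels is half the picture's height over the tangent of half this angle, whatever the lens; pixels are square), "cx", "cy" (the principal point, pixels), "R" (3x3) and "t" (3): a world point X has camera coordinates R X + t; the wrist camera has in their place "T_tool_cam" (4x4, takes a point from camera to tool coordinates, whose origin is the TCP and whose axes are the flange's). Camera axes: x right, y down, z forward; pixel columns grow to the right and rows downward; lengths in m; the calibration is good to about 2 mm. A picture is of the moment at which its call begins: read the wrist's pose just before it. get_calibration takes no time and is no camera call.
- ctrl.close_job(): hands the job in; it is judged then, once.
The state is a dict: "time": time; "joint_positions": joint angles; "qd": joint speeds; "joint_torque": joint torques, N m; "position": TCP position; "tool_rot": TCP orientation; "ft_force": force on the tool from outside, world axes, zero at the start; "torque": the same for the moment, N m; "grip_width": opening from 0.0 (shut) to 1.0 (fully open); "grip_force": force on a finger pad.
Only numpy, scipy, OpenCV 4.12 (cv2) and the standard library are available. Lean on these libraries where they do the work, as an engineer would, in place of code of your own. Each camera call takes 0.05 s, during which the arm holds its last target. There are 200 camera calls.

## Working session

There is one attempt and no reset: what is moved stays moved. The work goes in short steps, Python scripts to look and compute and a tool call to move; the robot and the scene stay as the last step left them, time stands still between calls to the robot, and variables do not carry over. Pictures are saved under pics/ and viewed, at most 10 in all, crops included, and the job is handed in when it is done.

Besides the shell and the picture viewer there is one more tool, called after "Call:" by a JSON object that holds its "api" and its "payload", one argument or row to a line. play_rows: Moves the arm, as the interface text tells. Shift numbers are shares of 0.1 m and turn numbers shares of 90 degrees, none past 1 either way. Its arguments: {"type":"object","properties":{"increments":{"type":"array"},"squeeze":{"type":"number"}},"required":["increments"]}

```bash
mkdir -p pics; ls; python3 - <<'E'
from bench import ctrl
import cv2,numpy as np
np.set_printoptions(precision=4,suppress=True)
s=ctrl.get_state();print(s)
for n in("scene","top","wrist"):
    im=ctrl.get_image(n);cv2.imwrite(f"pics/{n}0.png",im[:,:,::-1]);print(n,ctrl.get_calibration(n))
E
```

```text
pics
{'time': 0.0, 'joint_positions': array([-1.1449,  0.3218, -0.07  ,  1.4517,  0.0226,  1.3708, -0.0569]), 'qd': array([ 0.0001, -0.0006,  0.0018,  0.0002,  0.001 , -0.0006,  0.    ]), 'joint_torque': array([ -0.0007, -49.1286,  -0.4041, -31.2536,  -0.0638,   0.0437,
         0.0002]), 'position': array([0.2601, 0.5952, 0.2912]), 'tool_rot': array([-0.6423, -3.075 ,  0.003 ]), 'ft_force': array([-0.6638, -0.1821, -0.6587]), 'torque': array([-0.0116,  0.0033, -0.0561]), 'grip_force': 0.0, 'grip_width': 0.999941448775656}
scene {'vertical_fov': 43.845232702820795, 'cx': 276.9486402090866, 'cy': 210.95382230042105, 'R': array([[ 0.5452, -0.8381, -0.0188],
       [-0.5978, -0.3729, -0.7097],
       [ 0.5878,  0.3981, -0.7043]]), 't': array([-0.2702,  0.3571,  1.2198])}
top {'vertical_fov': 56.040987253507886, 'cx': 276.9967893786873, 'cy': 206.61958853680437, 'R': array([[ 0.0073, -0.9997,  0.0235],
       [-0.9899, -0.0105, -0.1414],
       [ 0.1416, -0.0223, -0.9897]]), 't': array([-0.0149,  0.5293,  1.0496])}
wrist {'vertical_fov': 58.349585879551476, 'cx': 279.0831431502908, 'cy': 214.24795192233276, 'T_tool_cam': array([[-0.0006, -0.9538, -0.3004,  0.0822],
       [ 1.    , -0.0007,  0.0003, -0.0012],
       [-0.0005, -0.3004,  0.9538, -0.0919],
       [ 0.    ,  0.    ,  0.    ,  1.    ]])}
```

View pics/top0.png

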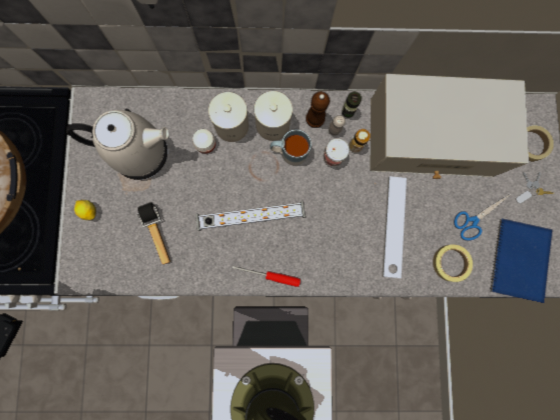

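View pics/scene0.png

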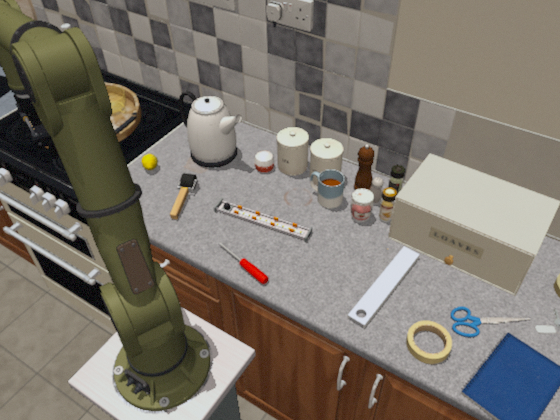

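The top view shows the light at about (251,216) with its sensor at (208,221). The cover is at (395,227) with its window at (393,268). The roller drum is at (149,213) with the handle end at (165,262). The mug is at (295,147) and the jam jar at (337,152), both behind the light. The scene view shows the same layout, with nothing in the way. Next I measure.

```bash
cat > h.py <<'E'
import cv2,numpy as np
from bench import ctrl
from scipy.spatial.transform import Rotation as Ro
np.set_printoptions(precision=4,suppress=True)
def cam(n,st=None):
    c=ctrl.get_calibration(n);f=210/np.tan(np.radians(c["vertical_fov"])/2)
    if n=="wrist":
        T=np.array(c["T_tool_cam"]);Rt=Ro.from_rotvec(st["tool_rot"]).as_matrix()
        Rc=Rt@T[:3,:3];o=Rt@T[:3,3]+st["position"]
    else: Rc=np.array(c["R"]).T;o=-Rc@np.array(c["t"])
    return f,c["cx"],c["cy"],Rc,o
def ray(C,p):
    f,cx,cy,Rc,o=C;d=Rc@np.array([(p[0]-cx)/f,(p[1]-cy)/f,1]);return o,d/np.linalg.norm(d)
def plane(C,p,z):
    o,d=ray(C,p);return o+d*(z-o[2])/d[2]
def tri(C1,p1,C2,p2):
    o,d=ray(C1,p1);q,e=ray(C2,p2)
    s=np.linalg.lstsq(np.c_[d,-e],q-o,rcond=None)[0];a=o+s[0]*d;b=q+s[1]*e
    return (a+b)/2,np.linalg.norm(a-b)
def blobs(m,amin=20):
    n,l,s,c=cv2.connectedComponentsWithStats(m.astype(np.uint8))
    return [(s[i],c[i],l==i) for i in range(1,n) if s[i][4]>=amin]
def rect(m): # min-area rectangle of a mask: corners
    return cv2.boxPoints(cv2.minAreaRect(np.argwhere(m)[:,::-1].astype(np.float32)))
E
python3 - <<'E'
from h import *
T=cam("top");S=cam("scene")
def show(n,roi,lo,hi,am):
    im=cv2.imread(f"pics/{n}0.png");hsv=cv2.cvtColor(im,cv2.COLOR_BGR2HSV)
    m=cv2.inRange(hsv,lo,hi);k=np.zeros_like(m);x0,y0,x1,y1=roi;k[y0:y1,x0:x1]=m[y0:y1,x0:x1]
    return [(b[0][4],b[1],rect(b[2])) for b in blobs(k>0,am)]
W=((0,0,170),(179,60,255));O=((5,120,120),(25,255,255));K=((0,0,0),(179,255,45))
for name,C,rs in(("top",T,[((375,170,415,285),W,300,.017),((190,195,310,240),O,3,.024),((195,210,215,230),K,8,.029),((130,195,180,270),O,50,.02),((130,195,170,230),K,20,.03),((383,258,403,278),((0,0,0),(179,255,160)),10,.017)]),
 ("scene",S,[((345,240,425,330),W,300,.017),((215,195,312,240),O,3,.024),((215,195,240,220),K,8,.029),((165,170,205,220),O,50,.02),((170,165,205,195),K,20,.03),((352,305,372,323),((0,0,0),(179,255,160)),10,.017)])):
    for roi,c,am,z in rs:
        print(name,roi)
        for a,ce,r in show(name,roi,*c,am):print(a,ce,plane(C,ce,z)[:2],'|',r.round(1).tolist() if a>200 else '')
E
```

```text
top (375, 170, 415, 285)
1638 [395.0238 225.5617] [ 0.4821 -0.3427] | [[383.3999938964844, 276.3999938964844], [389.3999938964844, 175.89999389648438], [406.70001220703125, 176.89999389648438], [400.70001220703125, 277.5]]
top (190, 195, 310, 240)
7 [285.2857 206.4286] [ 0.5321 -0.0336] | 
6 [263.8333 209.1667] [0.5238 0.0262] | 
4 [242.5 212. ] [0.5152 0.0854] | 
7 [220.7143 214.5714] [0.5074 0.1455] | 
6 [286.  214.5] [ 0.5094 -0.0357] | 
5 [264.8 217.4] [0.5007 0.0232] | 
5 [243.6 219.8] [0.4935 0.0819] | 
6 [222.  222.5] [0.4854 0.1414] | 
top (195, 210, 215, 230)
28 [208.25   220.6786] [0.4895 0.1787] | 
top (130, 195, 180, 270)
291 [158.5086 242.9622] [0.4277 0.3141] | [[147.39999389648438, 225.60000610351562], [154.6999969482422, 222.6999969482422], [169.89999389648438, 260.79998779296875], [162.6999969482422, 263.70001220703125]]
top (130, 195, 170, 230)
236 [147.0636 212.3898] [0.5107 0.3467] | [[137.3000030517578, 206.89999389648438], [152.0, 202.0], [157.1999969482422, 217.60000610351562], [142.5, 222.5]]
top (383, 258, 403, 278)
29 [383.4138 267.4828] [ 0.3654 -0.3062] | 
[... 288 characters left out ...]
 (215, 195, 312, 240)
13 [239.4615 206.6154] [0.5042 0.1383] | 
9 [235.6667 211.6667] [0.481  0.1353] | 
12 [257.5 212.5] [0.5122 0.0786] | 
10 [253.6 217.5] [0.4892 0.0765] | 
13 [275.5385 218.3846] [0.5201 0.0203] | 
8 [272.  223.5] [0.4974 0.0177] | 
13 [294.4615 224.6154] [ 0.5279 -0.0395] | 
12 [291.0833 229.75  ] [ 0.5056 -0.0419] | 
scene (215, 195, 240, 220)
20 [226.9 206.6] [0.4805 0.1668] | 
scene (165, 170, 205, 220)
74 [180.1351 201.7027] [0.4294 0.3063] | 
scene (170, 165, 205, 195)
87 [187.8506 181.977 ] [0.5033 0.3361] | 
scene (352, 305, 372, 323)
48 [360.8542 312.6042] [ 0.3646 -0.333 ] | 
17 [369.6471 320.1176] [ 0.3565 -0.3608] | 
18 [354.1111 320.7222] [ 0.3347 -0.3296] |
```

Call:
{"api": "play_rows", "payload": {
  "increments": [
    [[-0.3,-0.22,0,0,0,-0.08,1],[-0.6,-0.44,0,0,0,-0.16,1],[-0.95,-0.68,0,0,0,-0.223,1],[-0.95,-0.68,0,0,0,-0.223,1]]
  ]
}}

```text
time: 0.55
position: [0.3255, 0.4896, 0.2923]
tool_rot: [0.109, 3.137, -0.005]
ft_force: [0.8, -0.2, 1.0]
grip_width: 0.997
grip_force: 0.0
```

Call:
{"api": "play_rows", "payload": {
  "increments": [
    [[-0.35,-0.35,0,0,0,0,1],[-0.7,-0.7,0,0,0,0,1],[-1,-0.95,0,0,0,0,1]]
  ]
}}

```text
time: 0.85
position: [0.4156, 0.3919, 0.2922]
tool_rot: [0.1, 3.139, -0.001]
ft_force: [0.4, 1.2, -0.8]
grip_width: 1.001
grip_force: 0.0
```

Call:
{"api": "play_rows", "payload": {
  "increments": [
    [[-0.35,-0.35,0,0,0,0,1],[-0.7,-0.7,0,0,0,0,1],[-0.9,-1,0,0,0,0,1]]
  ]
}}

```text
time: 1.15
position: [0.5, 0.2861, 0.2921]
tool_rot: [0.102, 3.139, -0.001]
ft_force: [0.0, -0.5, 0.6]
grip_width: 1.001
grip_force: 0.0
```

Call:
{"api": "play_rows", "payload": {
  "increments": [
    [[0,-0.35,0,0,0,0,1],[0,-0.7,0,0,0,0,1],[0,-1,0,0,0,0,1]]
  ]
}}

```text
time: 1.45
position: [0.4915, 0.1874, 0.292]
tool_rot: [-0.099, -3.14, 0.001]
ft_force: [0.2, -0.8, 1.2]
grip_width: 0.999
grip_force: 0.0
```

Call:
{"api": "play_rows", "payload": {
  "increments": [
    [[0,-0.35,0,0,0,0,1],[0,-0.7,0,0,0,0,1],[0,-1,0,0,0,0,1]]
  ]
}}

```text
time: 1.75
position: [0.4851, 0.0877, 0.2922]
tool_rot: [-0.099, -3.14, 0.0]
ft_force: [-0.3, -0.3, -0.7]
grip_width: 0.998
grip_force: 0.0
```

```bash
cat >> h.py <<'E'
import json
def snap(tag):
    st=ctrl.get_state();im=ctrl.get_image("wrist")
    cv2.imwrite(f"pics/{tag}.png",im[:,:,::-1]);json.dump({k:list(st[k]) for k in("position","tool_rot")},open(f"pics/{tag}.json","w"))
    return st
def load(tag):
    return cv2.imread(f"pics/{tag}.png"),cam("wrist",json.load(open(f"pics/{tag}.json")))
E
python3 -c "from h import *;snap('wa')"
```

Call:
{"api": "play_rows", "payload": {
  "increments": [
    [[0,-0.35,0,0,0,0,1],[0,-0.7,0,0,0,0,1],[0,-1,0,0,0,0,1],[0,-1,0,0,0,0,1]]
  ]
}}

```text
time: 2.2
position: [0.479, -0.0149, 0.2924]
tool_rot: [0.109, 3.139, -0.002]
ft_force: [0.2, -0.0, 0.4]
grip_width: 0.997
grip_force: 0.0
```

```bash
python3 -c "from h import *;snap('wb')"
```

Call:
{"api": "play_rows", "payload": {
  "increments": [
    [[0,-0.35,0,0,0,0,1],[0,-0.7,0,0,0,0,1],[0,-1,0,0,0,0,1]]
  ]
}}

```text
time: 2.55
position: [0.4733, -0.1101, 0.2922]
tool_rot: [0.094, 3.14, 0.0]
ft_force: [0.3, 0.6, -0.5]
grip_width: 0.998
grip_force: 0.0
```

Call:
{"api": "play_rows", "payload": {
  "increments": [
    [[0,-0.35,0,0,0,0,1],[0,-0.7,0,0,0,0,1],[0,-1,0,0,0,0,1],[0,-1,0,0,0,0,1]]
  ]
}}

```text
time: 2.95
position: [0.4665, -0.2133, 0.2924]
tool_rot: [0.105, 3.14, -0.003]
ft_force: [-0.1, 0.1, -0.4]
grip_width: 1.001
grip_force: 0.0
```

```bash
python3 -c "from h import *;snap('wc')"
```

Call:
{"api": "play_rows", "payload": {
  "increments": [
    [[0,-0.35,0,0,0,0,1],[0,-0.7,0,0,0,0,1],[0,-1,0,0,0,0,1],[0,-1,0,0,0,0,1]]
  ]
}}

```text
time: 3.4
position: [0.4606, -0.3119, 0.2921]
tool_rot: [-0.102, -3.139, 0.003]
ft_force: [-0.9, 0.3, 0.0]
grip_width: 1.001
grip_force: 0.0
```

```bash
python3 - <<'E'
from h import *
print(snap('wd'))
a=[cv2.imread(f"pics/w{k}.png") for k in "abcd"]
cv2.imwrite("pics/m.png",cv2.resize(np.vstack([np.hstack(a[:2]),np.hstack(a[2:])]),(800,600)))
E
```

```text
{'time': 3.4, 'joint_positions': array([-0.0922,  0.1344,  0.703 ,  1.7109, -0.0873,  1.3283,  2.1332]), 'qd': array([-0.0339, -0.0256, -0.0534,  0.0264, -0.0199,  0.0207, -0.0517]), 'joint_torque': array([ -0.2782, -29.062 ,   2.5177, -31.1867,  -0.0596,  -0.1241,
         0.4396]), 'position': array([ 0.4606, -0.3119,  0.2921]), 'tool_rot': array([-0.102 , -3.1393,  0.003 ]), 'ft_force': array([-0.8956,  0.2525,  0.0481]), 'torque': array([0.0348, 0.044 , 0.0045]), 'grip_force': 0.0, 'grip_width': 1.0006953612165628}
```

View pics/m.png

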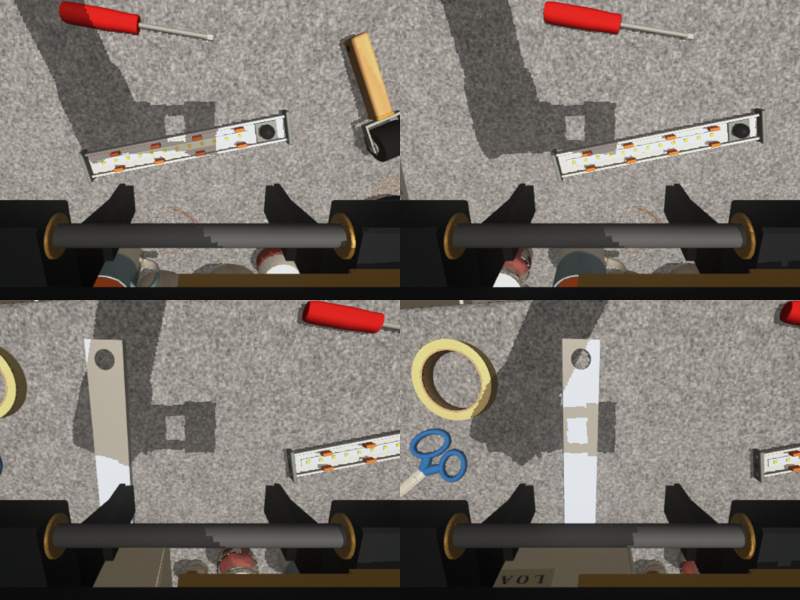

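The wrist views show the light with its eight orange clips and black dome (dome near (370,183) full-scale in the first frame). In the last frame the cover is upright near (250,180), with its window near (252,81).

```bash
python3 - <<'E'
from h import *
# light
P={}
for k in"ab":
    im,C=load("w"+k);hsv=cv2.cvtColor(im,cv2.COLOR_BGR2HSV)
    m=cv2.inRange(hsv,(3,130,90),(18,255,255));m[300:]=0;m[:130]=0;m[:,460:]=0 if k=="a" else m[:,460:]
    cl=[b[1] for b in blobs(m>0,15)]
    d=cv2.inRange(hsv,(0,0,0),(179,255,60));x0,y0=(355,165) if k=="a" else (465,165)
    q=np.zeros_like(d);q[y0:y0+40,x0:x0+30]=d[y0:y0+40,x0:x0+30]
    s=max(blobs(q>0,20),key=lambda b:b[0][4]);print(k,len(cl),'sensor',s[1],s[0])
    P[k]=(C,np.array(sorted(cl,key=lambda c:c[0])),s[1])
print(P["a"][1].round(),P["b"][1].round())
if len(P["a"][1])==len(P["b"][1]):
    X=np.array([tri(P["a"][0],p,P["b"][0],q)[0] for p,q in zip(P["a"][1],P["b"][1])]);print(X)
    xa=np.array([(plane(P["a"][0],p,.024)+plane(P["b"][0],q,.024))/2 for p,q in zip(P["a"][1],P["b"][1])]);print(xa, xa.mean(0))
print('sensor',tri(P["a"][0],P["a"][2],P["b"][0],P["b"][2]),plane(P["a"][0],P["a"][2],.027),plane(P["b"][0],P["b"][2],.027))
# cover
E_={}
for k,x0 in(("c",105),("d",215)):
    im,C=load("w"+k);g=cv2.medianBlur(im,7);hsv=cv2.cvtColor(g,cv2.COLOR_BGR2HSV)
    m=(hsv[...,2]>155).astype(np.uint8);q=np.zeros_like(m);q[40:250,x0:x0+85]=m[40:250,x0:x0+85]
    b=max(blobs(q>0,500),key=lambda b:b[0][4]);r=b[2]
    L=[];R=[]
    for y in range(65,240,4):
        c=np.where(r[y])[0];L.append((c.min()-.5,y));R.append((c.max()+.5,y))
    f=[np.polyfit(np.array(e)[:,1],np.array(e)[:,0],1) for e in(L,R)]
    print(k,f,b[0], [np.abs(np.polyval(ff,np.array(e)[:,1])-np.array(e)[:,0]).max() for ff,e in zip(f,(L,R))])
    w=(cv2.cvtColor(im,cv2.COLOR_BGR2GRAY)<140);z=np.zeros_like(w);wx=(143 if k=="c" else 252);z[60:105,wx-22:wx+20]=w[60:105,wx-22:wx+20]
    wb=max(blobs(z,50),key=lambda b:b[0][4]);print('win',wb[1],wb[0])
    E_[k]=(C,f,wb[1])
    for y in(75,150,230):
        a=[plane(C,(np.polyval(ff,y),y),.017)[:2] for ff in f];print(y,a,'mid',(a[0]+a[1])/2,'w',np.linalg.norm(a[0]-a[1]))
    print('win17',plane(C,wb[1],.017))
print(tri(E_["c"][0],E_["c"][2],E_["d"][0],E_["d"][2]))
E
```

```text
a 8 sensor [373.3891 184.3215] [364 175  21  20 311]
b 8 sensor [476.7811 182.6054] [465 173  24  20 370]
[[160. 215.]
 [167. 236.]
 [217. 204.]
 [223. 225.]
 [276. 193.]
 [280. 214.]
 [335. 181.]
 [338. 203.]] [[262. 215.]
 [266. 236.]
 [319. 203.]
 [323. 225.]
 [379. 192.]
 [381. 213.]
 [439. 180.]
 [441. 202.]]
[[ 0.5102 -0.0366  0.0207]
 [ 0.5339 -0.0338  0.018 ]
 [ 0.5028  0.0225  0.0188]
 [ 0.5256  0.0257  0.0187]
 [ 0.4949  0.0822  0.0181]
 [ 0.5173  0.0851  0.0191]
 [ 0.4865  0.1414  0.0193]
 [ 0.509   0.1443  0.02  ]]
[[ 0.5092 -0.0359  0.024 ]
 [ 0.5317 -0.0325  0.024 ]
 [ 0.5013  0.0228  0.024 ]
 [ 0.5238  0.0259  0.024 ]
 [ 0.4934  0.0816  0.024 ]
 [ 0.5158  0.0845  0.024 ]
 [ 0.4854  0.1401  0.024 ]
 [ 0.5078  0.1432  0.024 ]] [0.5085 0.0537 0.024 ]
sensor (array([0.4928, 0.1802, 0.0166]), np.float64(2.89171037385578e-05)) [0.4902 0.1777 0.027 ] [0.4901 0.1748 0.027 ]
c [array([  0.1146, 107.4446]), array([  0.0559, 167.0307])] [ 105   40   77  210 9520] [np.float64(10.39393939393942), np.float64(0.5366455250176045)]
win [145.8704  82.9954] [132  69  29  29 656]
75 [arra
[... 246 characters left out ...]
0.3213])] mid [ 0.508  -0.3452] w 0.0478702635311224
win17 [ 0.3645 -0.3315  0.017 ]
d [array([ -0.0183, 229.6197]), array([ -0.0493, 292.2364])] [  216    46    84   204 11006] [np.float64(10.01296687808312), np.float64(18.942424242424295)]
win [250.5469  80.6729] [239  68  28  28 373]
75 [array([ 0.3567, -0.3536]), array([ 0.3603, -0.2985])] mid [ 0.3585 -0.3261] w 0.05524387125595908
150 [array([ 0.4246, -0.3622]), array([ 0.4283, -0.3061])] mid [ 0.4265 -0.3341] w 0.05627396932244539
230 [array([ 0.5066, -0.3726]), array([ 0.5104, -0.3152])] mid [ 0.5085 -0.3439] w 0.057517119081787776
win17 [ 0.3629 -0.3337  0.017 ]
(array([ 0.3633, -0.3343,  0.0084]), np.float64(0.0014561065329582686))
```

Call:
{"api": "play_rows", "payload": {
  "increments": [
    [[-0.1,-0.15,0.3,0,0,0.01,1],[-0.22,-0.3,0.7,0,0,0.019,1],[-0.22,-0.3,1,0,0,0.019,1],[-0.22,-0.3,1,0,0,0.019,1],[-0.22,-0.3,1,0,0,0.019,1]]
  ]
}}

```text
time: 3.95
position: [0.482, -0.3389, 0.1923]
tool_rot: [-0.139, -3.138, -0.002]
ft_force: [0.2, -0.8, 0.4]
grip_width: 1.001
grip_force: 0.0
```

```bash
python3 - <<'E'
from h import *
s=snap('we');print(s['position'],s['tool_rot'],s['qd'].max())
E
```

```text
[ 0.482  -0.3389  0.1923] [-0.1389 -3.138  -0.0024] 0.020942650202715855
```

View pics/we.png

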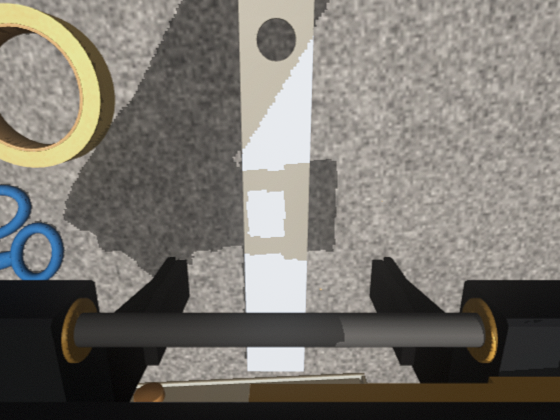

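The cover is between the open fingers. Its window centre is at (276,39), and its edges at row 200 are at columns 244 and 310.

```bash
python3 - <<'E'
from h import *
im,C=load("we");g=cv2.medianBlur(im,5)[...,0].astype(int)  # blue channel
w=cv2.inRange(cv2.cvtColor(im,cv2.COLOR_BGR2GRAY),0,140);z=np.zeros_like(w);z[10:70,248:304]=w[10:70,248:304]
wb=max(blobs(z>0,50),key=lambda b:b[0][4]);print('win',wb[1],wb[0])
ww=plane(C,wb[1],.017);print(ww)
# triangulate the window with the earlier frame c
_,Cc=load("wc");print(tri(C,wb[1],Cc,(145.87,82.99)))
L=[];R=[]
for y in list(range(70,120,5))+list(range(185,240,5)):
    r=cv2.blur(g[y:y+1].astype(np.float32),(3,1))[0];d=np.diff(r)
    L.append((np.argmax(d[228:256])+228.5,y));R.append((np.argmin(d[300:322])+300.5,y))
L=np.array(L);R=np.array(R);print(L.T,R.T)
for y in(90,210):
    a=[plane(C,(np.polyval(np.polyfit(e[:,1],e[:,0],1),y),y),.017)[:2] for e in(L,R)];print((a[0]+a[1])/2,np.linalg.norm(a[0]-a[1]))
E
```

```text
win [275.8136  39.1036] [ 256   18   40   43 1352]
[ 0.3644 -0.3316  0.017 ]
(array([ 0.3644, -0.3316,  0.0167]), np.float64(0.0001093758439331762))
[[239.5 239.5 239.5 239.5 239.5 240.5 240.5 240.5 240.5 240.5 242.5 242.5
  242.5 243.5 244.5 246.5 243.5 243.5 243.5 243.5 243.5]
 [ 70.   75.   80.   85.   90.   95.  100.  105.  110.  115.  185.  190.
  195.  200.  205.  210.  215.  220.  225.  230.  235. ]] [[311.5 311.5 311.5 311.5 311.5 311.5 311.5 310.5 311.5 310.5 308.5 308.5
  308.5 308.5 307.5 307.5 307.5 307.5 307.5 306.5 306.5]
 [ 70.   75.   80.   85.   90.   95.  100.  105.  110.  115.  185.  190.
  195.  200.  205.  210.  215.  220.  225.  230.  235. ]]
[ 0.3957 -0.3346] 0.04819145678819259
[ 0.4799 -0.3423] 0.047576858895000816
```

Call:
{"api": "play_rows", "payload": {
  "increments": [
    [[0,-0.035,0.3,0,0,0,1],[0,-0.035,0.6,0,0,0,1],[0,-0.035,0.85,0,0,0,1],[0,-0.035,1,0,0,0,1],[0,-0.035,1,0,0,0,1]]
  ]
}}

```text
time: 4.5
position: [0.4808, -0.3436, 0.0919]
tool_rot: [-0.142, -3.138, -0.002]
ft_force: [-0.8, 0.9, 0.1]
grip_width: 0.999
grip_force: 0.0
```

Call:
{"api": "play_rows", "payload": {
  "increments": [
    [[0,0,0.1,0,0,0,1],[0,0,0.18,0,0,0,1],[0,0,0.18,0,0,0,1],[0,0,0.18,0,0,0,1]]
  ]
}}

```text
time: 4.9
position: [0.4808, -0.3448, 0.0745]
tool_rot: [0.144, 3.138, -0.0]
ft_force: [0.6, -0.0, -0.3]
grip_width: 1.002
grip_force: 0.0
```

Call:
{"api": "play_rows", "payload": {
  "increments": [
    [[0,0,0,0,0,0,-1],[0,0,0,0,0,0,-1],[0,0,0,0,0,0,-1],[0,0,0,0,0,0,-1],[0,0,0,0,0,0,-1],[0,0,0,0,0,0,-1],[0,0,0,0,0,0,-1],[0,0,0,0,0,0,-1]]
  ],
  "squeeze": 15
}}

```text
time: 5.7
position: [0.4807, -0.3444, 0.0742]
tool_rot: [0.143, 3.138, 0.001]
ft_force: [-0.3, 0.6, 0.9]
grip_width: 0.549
grip_force: 15.0
```

Call:
{"api": "play_rows", "payload": {
  "increments": [
    [[0,0,-0.1,0,0,0,-1],[0,0,-0.35,0,0,0,-1],[0,0,-0.7,0,0,0,-1],[0,0,-1,0,0,0,-1],[0,0,-1,0,0,0,-1]]
  ]
}}

```text
time: 6.2
position: [0.4826, -0.3468, 0.1795]
tool_rot: [0.144, 3.13, -0.006]
ft_force: [0.1, -0.3, -1.2]
grip_width: 0.552
grip_force: 15.0
```

Call:
{"api": "play_rows", "payload": {
  "increments": [
    [[0.03,0.2,-0.05,0,0,0,-1],[0.06,0.5,-0.1,0,0,0,-1],[0.1,0.8,-0.2,0,0,0,-1],[0.1,1,-0.2,0,0,0,-1]]
  ]
}}

```text
time: 6.6
position: [0.4798, -0.2424, 0.1949]
tool_rot: [0.142, 3.137, 0.001]
ft_force: [0.1, 0.0, -1.5]
grip_width: 0.55
grip_force: 15.0
```

Call:
{"api": "play_rows", "payload": {
  "increments": [
    [[0,0.3,0,0,0,0.08,-1],[0,0.6,0,0,0,0.16,-1],[0,0.9,0,0,0,0.24,-1],[0,1,0,0,0,0.25,-1],[0,1,0,0,0,0.25,-1]]
  ]
}}

```text
time: 7.1
position: [0.4889, -0.1424, 0.1939]
tool_rot: [-0.747, -3.051, -0.001]
ft_force: [0.1, -0.6, -1.1]
grip_width: 0.551
grip_force: 15.0
```

Call:
{"api": "play_rows", "payload": {
  "increments": [
    [[0.1,0.24,0,0,0,0.08,-1],[0.2,0.48,0,0,0,0.16,-1],[0.3,0.72,0,0,0,0.24,-1],[0.4,0.96,0,0,0,0.3,-1],[0.4,0.96,0,0,0,0.3,-1]]
  ]
}}

```text
time: 7.6
position: [0.4984, -0.0383, 0.194]
tool_rot: [-1.44, -2.792, -0.001]
ft_force: [0.1, 0.4, -1.5]
grip_width: 0.552
grip_force: 15.0
```

Call:
{"api": "play_rows", "payload": {
  "increments": [
    [[0.2,0.17,0,0,0,0.08,-1],[0.4,0.34,0,0,0,0.16,-1],[0.6,0.51,0,0,0,0.24,-1],[0.79,0.68,0,0,0,0.308,-1],[0.79,0.68,0,0,0,0.308,-1],[0.79,0.68,0,0,0,0.308,-1],[0.79,0.68,0,0,0,0.308,-1]]
  ]
}}

```text
time: 8.3
position: [0.5082, 0.0605, 0.1942]
tool_rot: [2.072, 2.361, -0.001]
ft_force: [-0.1, 0.3, -0.5]
grip_width: 0.549
grip_force: 15.0
```

```bash
python3 - <<'E'
from h import *
s=snap('wf');print(s['position'],s['tool_rot'],np.abs(s['qd']).max(),s['joint_positions'])
E
```

```text
[0.5082 0.0605 0.1942] [ 2.0717  2.361  -0.0013] 0.010535972624433563 [-0.6553  0.1025  0.5144  1.9301 -0.0548  1.1231  0.0109]
```

View pics/wf.png

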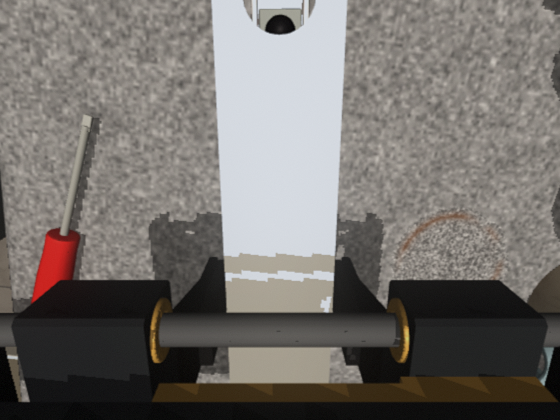

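The window's lower arc ends at row 34, centred on column 279. The black dome shows through it at (280,24), so the sideways alignment is good.

```bash
python3 - <<'E'
from h import *
im,C=load("wf");st=json.load(open("pics/wf.json"));Rt=Ro.from_rotvec(st["tool_rot"]).as_matrix();p=np.array(st["position"])
g=cv2.cvtColor(im,cv2.COLOR_BGR2GRAY)
sub=(g[0:60,215:345]>195).astype(np.uint8)
pts=[]
for y in range(0,30,2):
    r=np.where(sub[y,30:100]==0)[0]
    if len(r):pts+= [(r.min()+245,y),(r.max()+245,y)]
for x in range(258,302,3):
    r=np.where(g[0:60,x]<195)[0]
    if len(r):pts.append((x,r.max()))
P=np.array(pts,float);print(P[::4].tolist())
A=np.c_[2*P,np.ones(len(P))];s=np.linalg.lstsq(A,(P**2).sum(1),rcond=None)[0];print('circle',s[:2],np.sqrt(s[2]+s[0]**2+s[1]**2))
z=p[2]-.0742+.017;w=plane(C,s[:2],z);print('win',w,'tool',Rt.T@(w-p))
for y in(80,200):
    r=np.where(g[y]>170)[0];r=r[(r>205)&(r<355)];print(y,r.min(),r.max(),Rt.T@(plane(C,((r.min()+r.max())/2,y),z)-p))
print('sensor pred tool',Rt.T@(np.array([.4925,.1804,.027])-p))
d=g<45;m=np.zeros_like(d);m[0:40,260:300]=d[0:40,260:300];b=max(blobs(m,10),key=lambda b:b[0][4]);print(b[0],b[1])
E
```

```text
[[245.0, 0.0], [245.0, 4.0], [245.0, 8.0], [246.0, 12.0], [249.0, 16.0], [251.0, 20.0], [256.0, 24.0], [260.0, 28.0], [264.0, 31.0], [276.0, 34.0], [288.0, 33.0], [300.0, 26.0]]
circle [278.9474  -0.7137] 34.51388420428361
win [0.4933 0.1734 0.137 ] tool [ 0.1139 -0.      0.0571]
80 215 343 [ 0.0872 -0.      0.0571]
200 221 337 [ 0.0407 -0.0001  0.0572]
sensor pred tool [0.121  0.0001 0.167 ]
[266  15  29  19 406] [279.5961  24.6182]
```

```bash
python3 - <<'E'
from h import *
im,C=load("wf");cv2.imwrite("pics/wf2.png",cv2.resize(im[0:50,235:325],None,fx=8,fy=8,interpolation=cv2.INTER_NEAREST))
f,cx,cy,Rc,o=C
for X in([.4925,.1804,.02],[.4925,.1804,.029]):
    q=Rc.T@(np.array(X)-o);print(cx+f*q[0]/q[2],cy+f*q[1]/q[2], f*.01/q[2])
E
```

```text
279.05769068978805 31.471453592578825 15.556870646181462
279.0633038682824 29.10888296335017 16.129479743719763
```

View pics/wf2.png

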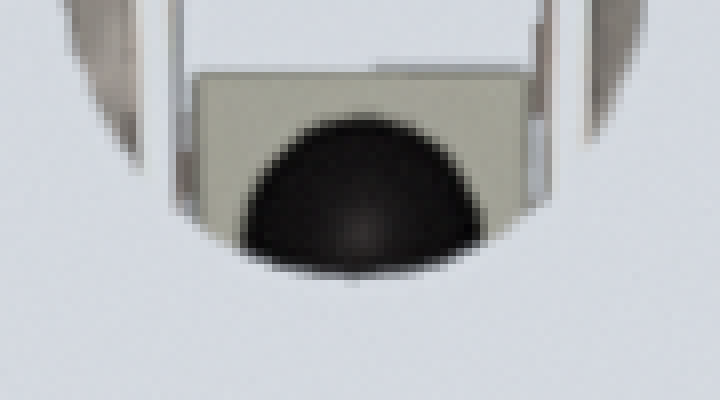

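Call:
{"api": "play_rows", "payload": {
  "increments": [
    [[0.05,0.008,0.2,0,0,-0.003,-1],[0.05,0.008,0.45,0,0,-0.003,-1],[0.05,0.008,0.7,0,0,-0.003,-1],[0.05,0.008,0.9,0,0,-0.003,-1],[0.05,0.008,0.9,0,0,-0.003,-1],[0.05,0.008,0.9,0,0,-0.003,-1]]
  ]
}}

```text
time: 8.95
position: [0.5084, 0.0669, 0.1046]
tool_rot: [2.066, 2.366, -0.001]
ft_force: [0.8, -0.1, -1.0]
grip_width: 0.552
grip_force: 15.0
```

```bash
python3 - <<'E'
from h import *
s=snap('wg');print(s['position'],s['tool_rot'],np.abs(s['qd']).max(),s['ft_force'])
im,C=load("wg");cv2.imwrite("pics/wg2.png",cv2.resize(im[0:150,180:380],None,fx=4,fy=4,interpolation=cv2.INTER_NEAREST))
T=ctrl.get_image("top");cv2.imwrite("pics/topg.png",T[:,:,::-1])
E
```

```text
[0.5084 0.0669 0.1046] [ 2.066   2.3663 -0.0007] 0.021844868504848576 [ 0.8433 -0.0906 -0.9925]
```

View pics/wg2.png

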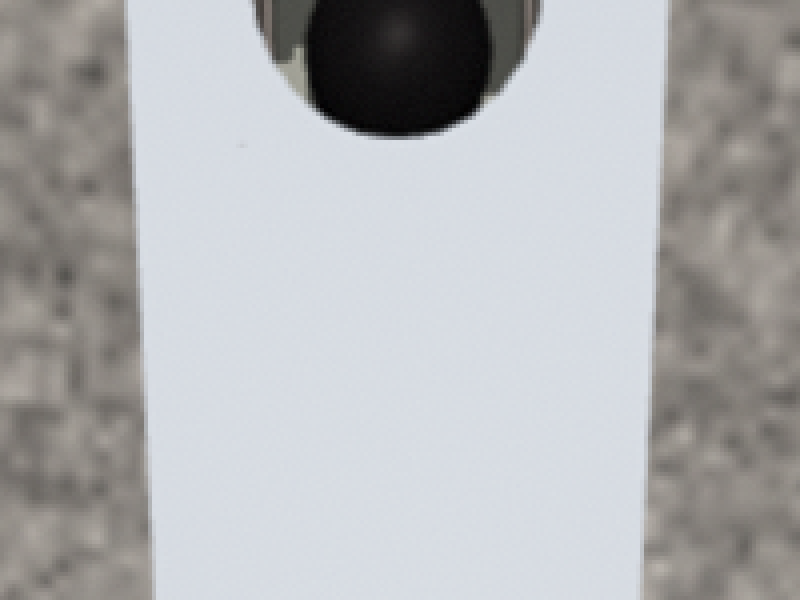

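The dome is centred on about (279.8,12) at full scale, inside the window arc whose lowest row is 34.5. Columns agree.

```bash
python3 - <<'E'
from h import *
im,C=load("wg");st=json.load(open("pics/wg.json"));Rt=Ro.from_rotvec(st["tool_rot"]).as_matrix();p=np.array(st["position"])
f,cx,cy,Rc,o=C
def pix(X): q=Rc.T@(np.array(X)-o);return cx+f*q[0]/q[2],cy+f*q[1]/q[2]
for z in(.02,.024,.029):print(pix([.4925,.1804,z]))
# window lower rim point -> centre is 13 mm further along tool x
zt=p[2]-.0742+.017
for z in(zt,zt-.003):
    e=plane(C,(279.4,34.5),z);print('rim tool',Rt.T@(e-p))
g=cv2.cvtColor(im,cv2.COLOR_BGR2GRAY)
for y in range(0,34,3):
    r=np.where(g[y,225:335]<50)[0]+225;w=np.where(g[y,180:380]<190)[0]+180;w=w[(w>230)&(w<330)];print(y,r.min(),r.max(),w.min(),w.max())
print('sensor tool',Rt.T@(np.array([.4925,.1804,.0])-p))
E
```

```text
(np.float64(278.02809001253297), np.float64(13.248889325849916))
(np.float64(278.0075853005035), np.float64(11.208322777630684))
(np.float64(277.98048478958566), np.float64(8.511362394127929))
rim tool [0.1026 0.0001 0.0572]
rim tool [0.1031 0.0001 0.0602]
0 259 299 243 315
3 258 300 243 315
6 257 301 244 314
9 256 302 245 313
12 257 302 247 311
15 257 302 248 310
18 257 302 250 308
21 257 301 252 306
24 258 299 256 303
27 260 298 258 299
30 265 293 262 296
33 276 282 269 290
sensor tool [ 0.1147 -0.0004  0.1045]
```

Call:
{"api": "play_rows", "payload": {
  "increments": [
    [[-0.012,0.003,0.04,0,0,0,-1],[-0.012,0.003,0.08,0,0,0,-1],[-0.012,0.003,0.12,0,0,0,-1],[-0.012,0.003,0.16,0,0,0,-1],[-0.012,0.003,0.19,0,0,0,-1],[-0.012,0.003,0.2,0,0,0,-1],[-0.012,0.003,0.2,0,0,0,-1]]
  ]
}}

```text
time: 9.75
position: [0.5087, 0.0667, 0.0843]
tool_rot: [-2.065, -2.368, 0.0]
ft_force: [-0.9, 0.0, -0.9]
grip_width: 0.55
grip_force: 15.0
```

Call:
{"api": "play_rows", "payload": {
  "increments": [
    [[0,0,0,0,0,0,0.3],[0,0,0,0,0,0,0.5],[0,0,0,0,0,0,0.7],[0,0,0,0,0,0,0.7],[0,0,0,0,0,0,0.7]]
  ]
}}

```text
time: 10.25
position: [0.5087, 0.0667, 0.0843]
tool_rot: [2.065, 2.368, 0.0]
ft_force: [0.6, -0.6, -0.0]
grip_width: 0.834
grip_force: 0.0
```

Call:
{"api": "play_rows", "payload": {
  "increments": [
    [[0,0,-0.1,0,0,0,0.7],[0,0,-0.4,0,0,0,1],[0,0,-0.8,0,0,0,1],[0,0,-1,0,0,0,1]]
  ]
}}

```text
time: 10.65
position: [0.5101, 0.0666, 0.1881]
tool_rot: [2.064, 2.365, 0.006]
ft_force: [0.2, -0.4, 0.7]
grip_width: 0.978
grip_force: 0.0
```

Call:
{"api": "play_rows", "payload": {
  "increments": [
    [[0.2,0,-0.3,0,0,0,1],[0.6,0,-0.6,0,0,0,1],[1,0,-1,0,0,0,1],[1,0,-1,0,0,0,1],[1,0,-1,0,0,0,1]]
  ]
}}

```text
time: 11.15
position: [0.4954, 0.167, 0.286]
tool_rot: [2.061, 2.37, 0.005]
ft_force: [0.3, -0.0, -0.1]
grip_width: 0.998
grip_force: 0.0
```

```bash
python3 - <<'E'
from h import *
s=snap('wh');print(s['position'],s['tool_rot'],np.abs(s['qd']).max(),s['joint_positions'])
E
```

```text
[0.4954 0.167  0.286 ] [2.0608 2.3695 0.0045] 0.057492095402258594 [-0.789   0.0451  0.4282  1.79   -0.0196  1.3074 -0.217 ]
```

View pics/wh.png

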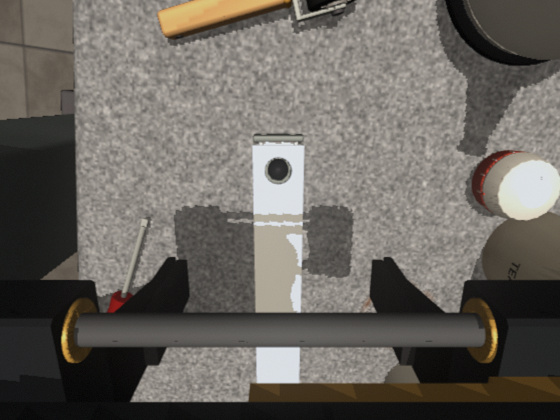

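The cover lies straight on the light, with the dome centred in the window at (278,170). The roller is at the top of the frame, near (320,5). Next I go to the roller.

Call:
{"api": "play_rows", "payload": {
  "increments": [
    [[0.1,-0.01,0,0,0,-0.08,1],[0.2,-0.02,0,0,0,-0.16,1],[0.3,-0.03,0,0,0,-0.24,1],[0.4,-0.04,0,0,0,-0.32,1],[0.5,-0.05,0,0,0,-0.4,1],[0.6,-0.07,0,0,0,-0.48,1],[0.7,-0.08,0,0,0,-0.56,1],[0.8,-0.09,0,0,0,-0.6,1]]
  ]
}}

```text
time: 12.0
position: [0.4753, 0.2415, 0.2826]
tool_rot: [-0.764, -3.046, 0.005]
ft_force: [0.5, 0.8, 0.3]
grip_width: 1.0
grip_force: 0.0
```

Call:
{"api": "play_rows", "payload": {
  "increments": [
    [[0.1,0.1,0,0,0,-0.08,1],[0.2,0.2,0,0,0,-0.16,1],[0.3,0.3,0,0,0,-0.24,1],[0.4,0.4,0,0,0,-0.32,1],[0.5,0.5,0,0,0,-0.4,1],[0.54,0.59,0,0,0,-0.48,1],[0.54,0.59,0,0,0,-0.57,1],[0.54,0.59,0,0,0,-0.57,1]]
  ]
}}

```text
time: 12.8
position: [0.456, 0.3191, 0.2826]
tool_rot: [0.626, -3.076, 0.004]
ft_force: [0.1, -0.2, -0.1]
grip_width: 1.001
grip_force: 0.0
```

Call:
{"api": "play_rows", "payload": {
  "increments": [
    [[0,0,0.2,0,0,0,1],[0,0,0.5,0,0,0,1],[0,0,0.5,0,0,0,1],[0,0,0.5,0,0,0,1]]
  ]
}}

```text
time: 13.2
position: [0.4557, 0.3199, 0.2338]
tool_rot: [0.623, -3.077, 0.002]
ft_force: [0.1, 0.6, 0.8]
grip_width: 1.0
grip_force: 0.0
```

```bash
python3 - <<'E'
from h import *
s=snap('wi');print(s['position'],s['tool_rot'],np.abs(s['qd']).max(),s['joint_positions'])
E
```

```text
[0.4557 0.3199 0.2338] [ 0.6235 -3.0774  0.0023] 0.03883244766837078 [-0.8714  0.1605  0.2338  1.771  -0.0388  1.2167  1.3436]
```

View pics/wi.png

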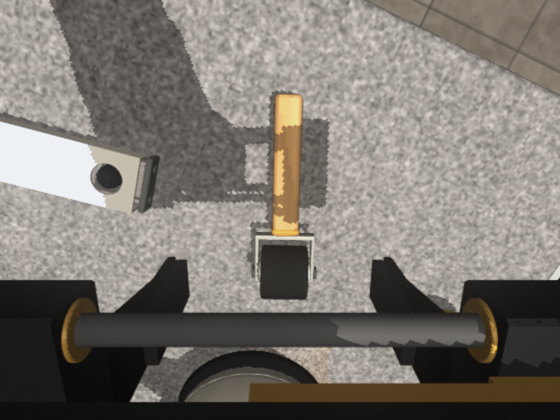

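The roller is in view: drum centre at (285,272), handle from (288,96) to (286,233), almost along the tool's x axis.

```bash
cat > rl.py <<'E'
from h import *
def meas(tag):
    im,C=load(tag);st=json.load(open(f"pics/{tag}.json"));Rt=Ro.from_rotvec(st["tool_rot"]).as_matrix();p=np.array(st["position"])
    hsv=cv2.cvtColor(im,cv2.COLOR_BGR2HSV);m=cv2.inRange(hsv,(5,90,60),(25,255,255));m[270:]=0;m=cv2.medianBlur(m,5)
    b=max(blobs(m>0,200),key=lambda b:b[0][4]);ys=np.where(b[2].any(1))[0]
    mid=np.array([(np.where(b[2][y])[0].mean(),y) for y in range(ys[0]+6,ys[-1]-6)])
    k=np.polyfit(mid[:,1],mid[:,0],1);a=(np.polyval(k,ys[0]),ys[0]-.5);e=(np.polyval(k,ys[-1]),ys[-1]+.5)
    return C,Rt,p,a,e
E
python3 - <<'E'
from rl import *
C,Rt,p,a,e=meas("wi");print(a,e)
A=plane(C,a,.024);B=plane(C,e,.033);print('end',A,'front',B,'len',np.linalg.norm(A-B))
D=plane(C,(285,272),.045);print('drum',D)
v=(B-A)[:2];v/=np.linalg.norm(v);print('az',np.degrees(np.arctan2(v[1],v[0])))
G=B[:2]-v*.021;print('grip',G,'tool',Rt.T@(np.r_[G,.0195]-p))
ph=np.degrees(np.arctan2(st:=Rt[1,1],Rt[0,1]));print('tool y az',ph)
E
```

```text
(np.float64(288.1225122987478), np.float64(93.5)) (np.float64(284.5498239042934), np.float64(235.5))
end [0.375  0.2916 0.024 ] front [0.4795 0.3331 0.033 ] len 0.11271243835375261
drum [0.5046 0.3441 0.045 ]
az 21.670061417000248
grip [0.4599 0.3254] tool [-0.0064  0.0036  0.2142]
tool y az 112.9059047976418
```

Call:
{"api": "play_rows", "payload": {
  "increments": [
    [[0,0,0.3,0,0,0,1],[0,0,0.6,0,0,0,1],[0,0,0.7,0,0,0,1],[0,0,0.7,0,0,0,1],[0,0,0.7,0,0,0,1]]
  ]
}}

```text
time: 13.75
position: [0.4565, 0.3219, 0.166]
tool_rot: [-0.628, 3.076, 0.002]
ft_force: [0.2, 0.4, 0.4]
grip_width: 0.999
grip_force: 0.0
```

```bash
python3 - <<'E'
from rl import *
s=snap('wj');print(s['position'],s['tool_rot'])
C,Rt,p,a,e=meas("wi");C2,Rt,p,a2,e2=meas("wj");print(a2,e2)
for q,r in((a,a2),(e,e2)):print(tri(C,q,C2,r))
A=plane(C2,a2,.024);B=plane(C2,e2,.033);print('end',A,'front',B)
v=(B-A)[:2];v/=np.linalg.norm(v);print('az',np.degrees(np.arctan2(v[1],v[0])),'tool y',np.degrees(np.arctan2(Rt[1,1],Rt[0,1])))
G=B[:2]-v*.021;print('grip',G,'tool',Rt.T@(np.r_[G,.0195]-p))
E
```

```text
[0.4565 0.3219 0.166 ] [-0.6283  3.0758  0.0017]
(np.float64(287.75323754156165), np.float64(88.5)) (np.float64(283.4889429616159), np.float64(268.5))
(array([0.3755, 0.2911, 0.0496]), np.float64(0.00027885809158441675))
(array([0.4803, 0.3336, 0.0305]), np.float64(0.00024007931701512805))
end [0.3749 0.2913 0.024 ] front [0.4791 0.3332 0.033 ]
az 21.92386480548922 tool y 113.09096628449272
grip [0.4596 0.3254] tool [-0.0039  0.0019  0.1465]
```

Call:
{"api": "play_rows", "payload": {
  "increments": [
    [[-0.02,0.01,0.2,0,0,0.013,1],[-0.039,0.019,0.45,0,0,0.013,1],[-0.039,0.019,0.7,0,0,0.013,1],[-0.039,0.019,0.85,0,0,0.013,1],[-0.039,0.019,0.92,0,0,0.013,1],[-0.039,0.019,0.92,0,0,0.013,1]]
  ]
}}

```text
time: 14.4
position: [0.4585, 0.3246, 0.0723]
tool_rot: [0.598, -3.084, 0.0]
ft_force: [-0.3, -0.1, 0.1]
grip_width: 1.001
grip_force: 0.0
```

Call:
{"api": "play_rows", "payload": {
  "increments": [
    [[0,0,0,0,0,0,-1],[0,0,0,0,0,0,-1],[0,0,0,0,0,0,-1],[0,0,0,0,0,0,-1],[0,0,0,0,0,0,-1],[0,0,0,0,0,0,-1],[0,0,0,0,0,0,-1],[0,0,0,0,0,0,-1]]
  ],
  "squeeze": 55
}}

```text
time: 15.2
position: [0.4584, 0.3246, 0.0722]
tool_rot: [-0.598, 3.084, -0.0]
ft_force: [0.4, -0.2, 0.7]
grip_width: 0.361
grip_force: 0.0
```

Call:
{"api": "play_rows", "payload": {
  "increments": [
    [[0,0,0,0,0,0,-1],[0,0,0,0,0,0,-1],[0,0,0,0,0,0,-1],[0,0,0,0,0,0,-1],[0,0,0,0,0,0,-1]]
  ]
}}

```text
time: 15.7
position: [0.4583, 0.3248, 0.0723]
tool_rot: [-0.598, 3.084, 0.0]
ft_force: [-1.1, 1.1, -0.2]
grip_width: 0.248
grip_force: 55.0
```

Call:
{"api": "play_rows", "payload": {
  "increments": [
    [[0,0,-0.1,0,0,0,-1],[0,0,-0.35,0,0,0,-1],[0,0,-0.7,0,0,0,-1],[0,0,-1,0,0,0,-1],[0,0,-1,0,0,0,-1]]
  ]
}}

```text
time: 16.2
position: [0.4608, 0.3257, 0.1773]
tool_rot: [-0.595, 3.077, 0.006]
ft_force: [1.2, 0.3, -3.1]
grip_width: 0.247
grip_force: 55.0
```

Call:
{"api": "play_rows", "payload": {
  "increments": [
    [[0.02,-0.1,0,0,0,0.08,-1],[0.04,-0.2,0,0,0,0.16,-1],[0.06,-0.3,0,0,0,0.24,-1],[0.08,-0.4,0,0,0,0.32,-1],[0.1,-0.5,0,0,0,0.4,-1],[0.12,-0.6,0,0,0,0.48,-1],[0.14,-0.7,0,0,0,0.56,-1],[0.14,-0.78,0,0,0,0.6,-1]]
  ]
}}

```text
time: 17.0
position: [0.4738, 0.2455, 0.171]
tool_rot: [-0.874, -3.016, 0.004]
ft_force: [0.2, 0.9, -2.5]
grip_width: 0.245
grip_force: 55.0
```

Call:
{"api": "play_rows", "payload": {
  "increments": [
    [[-0.08,-0.08,0,0,0,0.08,-1],[-0.16,-0.16,0,0,0,0.16,-1],[-0.24,-0.24,0,0,0,0.24,-1],[-0.32,-0.32,0,0,0,0.32,-1],[-0.4,-0.4,0,0,0,0.4,-1],[-0.48,-0.48,0,0,0,0.48,-1],[-0.55,-0.57,0,0,0,0.557,-1],[-0.55,-0.57,0,0,0,0.557,-1]]
  ]
}}

```text
time: 17.8
position: [0.4905, 0.167, 0.1713]
tool_rot: [2.069, 2.364, -0.004]
ft_force: [-0.9, 0.3, -3.5]
grip_width: 0.251
grip_force: 55.0
```

Call:
{"api": "play_rows", "payload": {
  "increments": [
    [[0,0,0,0,0.08,0,-1],[0,0,0,0,0.16,0,-1],[0,0,0,0,0.24,0,-1],[0,0,0,0,0.3,0,-1],[0,0,0,0,0.356,0,-1],[0,0,0,0,0.356,0,-1],[0,0,0,0,0.356,0,-1]]
  ]
}}

```text
time: 18.5
position: [0.4906, 0.1694, 0.1715]
tool_rot: [-1.759, -2.018, -0.502]
ft_force: [0.2, 0.6, -2.9]
grip_width: 0.246
grip_force: 55.0
```

```bash
python3 - <<'E'
from h import *
s=snap('wk');R=Ro.from_rotvec(s['tool_rot']).as_matrix();print(s['position'],s['joint_positions'],s['ft_force'],s['torque'],s['grip_width']);print(R)
print('y az',np.degrees(np.arctan2(R[1,1],R[0,1])),'tilt',np.degrees(np.arcsin(R[2,0])))
D=s['position']+R@[-.057,0,.0482];u=np.array([.136,-.991]);print('drum',D,'light x',(D[:2]-[.5083,.0636])@u,'lat',(D[:2]-[.5083,.0636])@[.991,.136])
E
```

```text
[0.4906 0.1694 0.1715] [-0.5791  0.1965  0.5502  1.9924 -0.7258  1.1642  0.4633] [ 0.2046  0.5612 -2.9437] [-0.9185 -0.0762  0.0198] 0.24649466087028646
[[-0.1161  0.9905 -0.0731]
 [ 0.8411  0.1372  0.5233]
 [ 0.5284 -0.0007 -0.849 ]]
y az 7.883446831680871 tilt 31.894399503636727
drum [0.4937 0.1467 0.1005] light x -0.08434574138640956 lat -0.0031397788782961244
```

Call:
{"api": "play_rows", "payload": {
  "increments": [
    [[-0.06,0.01,0.1,0,0,0,-1],[-0.12,0.03,0.2,0,0,0,-1],[-0.18,0.03,0.3,0,0,0,-1],[-0.222,0.03,0.36,0,0,0,-1],[-0.232,0.03,0.374,0,0,0,-1],[-0.232,0.03,0.374,0,0,0,-1]]
  ]
}}

```text
time: 19.15
position: [0.4937, 0.17, 0.1277]
tool_rot: [-1.759, -2.016, -0.504]
ft_force: [0.3, 0.8, -2.5]
grip_width: 0.25
grip_force: 55.0
```

```bash
cat > dr.py <<'E'
from h import *
s=ctrl.get_state();R=Ro.from_rotvec(s['tool_rot']).as_matrix()
D=s['position']+R@[-.057,0,.0482];u=np.array([.136,-.991]);e=D[:2]-[.5083,.0636]
print('drum',D,'light x',e@u,'lat',e@[.991,.136],s['ft_force'],s['torque'],'az',np.degrees(np.arctan2(R[1,1],R[0,1])),'tilt',np.degrees(np.arcsin(R[2,0])))
E
python3 dr.py;python3 - <<'E'
from h import *
T=ctrl.get_image("scene")[:,:,::-1];cv2.imwrite("pics/sk.png",cv2.resize(T[130:300,170:400],None,fx=3.4,fy=3.4,interpolation=cv2.INTER_CUBIC))
E
```

```text
drum [0.4967 0.1475 0.0566] light x -0.084681107643215 lat -6.358469001322038e-05 [ 0.3307  0.8233 -2.5186] [-0.9644 -0.1106 -0.0231] az 7.8096789268221976 tilt 32.025627006090374
```

View pics/sk.png

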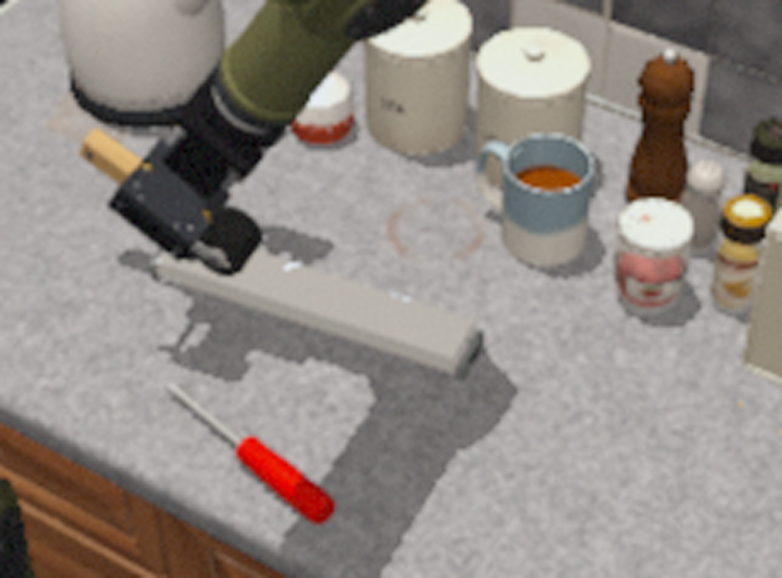

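The handle end is raised and the drum hangs just above the cover's sensor end. The mug and jar are clear of the arm. Now I press.

Call:
{"api": "play_rows", "payload": {
  "increments": [
    [[-0.013,0,0.021,0,0,0,-1],[-0.026,0,0.042,0,0,0,-1],[-0.032,0,0.051,0,0,0,-1],[-0.032,0,0.051,0,0,0,-1]]
  ]
}}

```text
time: 19.6
position: [0.4943, 0.1704, 0.1228]
tool_rot: [-1.758, -2.016, -0.507]
ft_force: [-0.1, 0.4, -0.0]
grip_width: 0.25
grip_force: 55.0
```

Call:
{"api": "play_rows", "payload": {
  "increments": [
    [[-0.003,0,0.004,0,0,0,-1],[-0.005,0,0.008,0,0,0,-1],[-0.005,0,0.008,0,0,0,-1]]
  ]
}}

```text
time: 19.9
position: [0.4942, 0.1702, 0.1216]
tool_rot: [-1.758, -2.017, -0.506]
ft_force: [0.8, 0.1, 3.1]
grip_width: 0.249
grip_force: 55.0
```

Call:
{"api": "play_rows", "payload": {
  "increments": [
    [[-0.003,0,0.004,0,0,0,-1],[-0.005,0,0.008,0,0,0,-1],[-0.005,0,0.008,0,0,0,-1]]
  ]
}}

```text
time: 20.2
position: [0.4942, 0.1701, 0.1204]
tool_rot: [-1.759, -2.017, -0.506]
ft_force: [2.0, 1.0, 0.7]
grip_width: 0.246
grip_force: 55.0
```

Call:
{"api": "play_rows", "payload": {
  "increments": [
    [[-0.003,0,0.004,0,0,0,-1],[-0.005,0,0.008,0,0,0,-1],[-0.005,0,0.008,0,0,0,-1]]
  ]
}}

```text
time: 20.5
position: [0.4942, 0.1703, 0.1198]
tool_rot: [-1.758, -2.016, -0.506]
ft_force: [0.6, 1.1, 4.0]
grip_width: 0.246
grip_force: 55.0
```

Call:
{"api": "play_rows", "payload": {
  "increments": [
    [[-0.003,0,0.004,0,0,0,-1],[-0.005,0,0.008,0,0,0,-1],[-0.005,0,0.008,0,0,0,-1]]
  ]
}}

```text
time: 20.8
position: [0.4942, 0.1706, 0.1194]
tool_rot: [-1.757, -2.016, -0.507]
ft_force: [-0.1, 0.2, 8.2]
grip_width: 0.249
grip_force: 55.0
```

Call:
{"api": "play_rows", "payload": {
  "increments": [
    [[-0.003,0,0.004,0,0,0,-1],[-0.005,0,0.008,0,0,0,-1],[-0.005,0,0.008,0,0,0,-1]]
  ]
}}

```text
time: 21.1
position: [0.4943, 0.1707, 0.1185]
tool_rot: [-1.757, -2.016, -0.507]
ft_force: [1.1, 1.2, 7.2]
grip_width: 0.249
grip_force: 55.0
```

```bash
python3 dr.py
```

```text
drum [0.4974 0.1483 0.0474] light x -0.085413333419876 lat 0.0007471026052648828 [1.1088 1.2254 7.1883] [-0.1771 -0.105  -0.0242] az 7.830518000750509 tilt 32.137018636029836
```

Call:
{"api": "play_rows", "payload": {
  "increments": [
    [[-0.003,0,0.004,0,0,0,-1],[-0.006,0,0.01,0,0,0,-1],[-0.006,0,0.01,0,0,0,-1],[-0.006,0,0.01,0,0,0,-1]]
  ]
}}

```text
time: 21.5
position: [0.4943, 0.1707, 0.1173]
tool_rot: [-1.757, -2.016, -0.507]
ft_force: [0.5, 0.7, 6.7]
grip_width: 0.247
grip_force: 55.0
```

Call:
{"api": "play_rows", "payload": {
  "increments": [
    [[-0.035,0,-0.021,0,0,0,-1],[-0.07,0,-0.042,0,0,0,-1],[-0.105,0,-0.063,0,0,0,-1],[-0.14,0,-0.084,0,0,0,-1],[-0.175,0,-0.105,0,0,0,-1]]
  ]
}}

```text
time: 22.0
position: [0.4972, 0.1503, 0.1171]
tool_rot: [-1.757, -2.016, -0.508]
ft_force: [1.2, 1.7, 7.5]
grip_width: 0.249
grip_force: 55.0
```

Call:
{"api": "play_rows", "payload": {
  "increments": [
    [[-0.004,0,0.006,0,0,0,-1],[-0.008,0,0.013,0,0,0,-1],[-0.008,0,0.013,0,0,0,-1],[-0.008,0,0.013,0,0,0,-1]]
  ],
  "squeeze": 60
}}

```text
time: 22.4
position: [0.4972, 0.1502, 0.1154]
tool_rot: [-1.758, -2.016, -0.507]
ft_force: [0.6, 0.9, 7.7]
grip_width: 0.249
grip_force: 60.0
```

```bash
python3 dr.py; python3 - <<'E'
from h import *
ctrl_im=snap('wl');im,C=load('wl')
hsv=cv2.cvtColor(im,cv2.COLOR_BGR2HSV);m=cv2.inRange(hsv,(5,90,60),(25,255,255));m[300:]=0
b=max(blobs(cv2.medianBlur(m,5)>0,100),key=lambda b:b[0][4]);print(b[0],b[1])
im,C=load('wk')
hsv=cv2.cvtColor(im,cv2.COLOR_BGR2HSV);m=cv2.inRange(hsv,(5,90,60),(25,255,255));m[300:]=0
b=max(blobs(cv2.medianBlur(m,5)>0,100),key=lambda b:b[0][4]);print(b[0],b[1])
E
```

```text
drum [0.5004 0.1277 0.0443] light x -0.06461785769018795 lat 0.0008501093133290345 [0.6234 0.8777 7.6527] [-0.3146 -0.0854 -0.0617] az 7.806838597792007 tilt 32.10719300468589
[  251    79    57   221 12013] [278.8457 188.3599]
[  249    78    60   222 12440] [278.5959 186.7746]
```

The force levels off near 10 N because the handle is slowly turning in the grip. A steeper handle shortens the lever, so I lift, tilt further and start again at the sensor end.

Call:
{"api": "play_rows", "payload": {
  "increments": [
    [[0.05,0,-0.08,0,0,0,-1],[0.106,0,-0.17,0,0,0,-1],[0.14,-0.005,-0.175,0,0.07,0,-1],[0.178,-0.008,-0.178,0,0.145,0,-1],[0.178,-0.008,-0.178,0,0.145,0,-1],[0.178,-0.008,-0.178,0,0.145,0,-1]]
  ]
}}

```text
time: 23.05
position: [0.4947, 0.1546, 0.1381]
tool_rot: [-1.624, -1.858, -0.669]
ft_force: [0.1, 0.7, -3.3]
grip_width: 0.245
grip_force: 60.0
```

```bash
sed -i 's/\.0482/.0455/' dr.py; cat >> dr.py <<'E'
print(s['position'],R.round(4).tolist())
E
python3 dr.py
```

```text
drum [0.4957 0.1464 0.0657] light x -0.08377094325234584 lat -0.0012649902799268808 [ 0.0989  0.716  -3.2999] [-1.2973 -0.139  -0.0189] az 7.762777252859608 tilt 44.90032190016519
[0.4947 0.1546 0.1381] [[-0.0942, 0.9908, -0.0968], [0.702, 0.1351, 0.6992], [0.7059, -0.0021, -0.7083]]
```

Call:
{"api": "play_rows", "payload": {
  "increments": [
    [[-0.04,0.01,0.04,0,0,0,-1],[-0.08,0.01,0.08,0,0,0,-1],[-0.12,0.01,0.12,0,0,0,-1],[-0.127,0.01,0.127,0,0,0,-1],[-0.127,0.01,0.127,0,0,0,-1]]
  ]
}}

```text
time: 23.55
position: [0.4959, 0.1558, 0.1207]
tool_rot: [-1.62, -1.858, -0.672]
ft_force: [-0.0, 0.6, -2.5]
grip_width: 0.247
grip_force: 60.0
```

Call:
{"api": "play_rows", "payload": {
  "increments": [
    [[-0.007,0,0.007,0,0,0,-1],[-0.014,0,0.014,0,0,0,-1],[-0.014,0,0.014,0,0,0,-1]]
  ]
}}

```text
time: 23.85
position: [0.4962, 0.1559, 0.1199]
tool_rot: [-1.619, -1.857, -0.674]
ft_force: [-0.7, 0.0, 2.5]
grip_width: 0.248
grip_force: 60.0
```

Call:
{"api": "play_rows", "payload": {
  "increments": [
    [[-0.004,0,0.004,0,0,0,-1],[-0.007,0,0.007,0,0,0,-1],[-0.007,0,0.007,0,0,0,-1]]
  ]
}}

```text
time: 24.15
position: [0.4963, 0.1562, 0.1194]
tool_rot: [-1.618, -1.857, -0.675]
ft_force: [-2.2, 0.1, 6.7]
grip_width: 0.247
grip_force: 60.0
```

Call:
{"api": "play_rows", "payload": {
  "increments": [
    [[-0.004,0,0.004,0,0,0,-1],[-0.007,0,0.007,0,0,0,-1],[-0.007,0,0.007,0,0,0,-1]]
  ]
}}

```text
time: 24.45
position: [0.4963, 0.1565, 0.1191]
tool_rot: [-1.617, -1.857, -0.676]
ft_force: [-2.6, -0.0, 10.0]
grip_width: 0.246
grip_force: 60.0
```

Call:
{"api": "play_rows", "payload": {
  "increments": [
    [[-0.004,0,0.004,0,0,0,-1],[-0.007,0,0.007,0,0,0,-1],[-0.007,0,0.007,0,0,0,-1]]
  ]
}}

```text
time: 24.75
position: [0.4964, 0.1566, 0.1181]
tool_rot: [-1.617, -1.857, -0.677]
ft_force: [-3.2, -0.3, 9.3]
grip_width: 0.247
grip_force: 60.0
```

Call:
{"api": "play_rows", "payload": {
  "increments": [
    [[-0.036,0,-0.035,0,0,0,-1],[-0.072,0,-0.07,0,0,0,-1],[-0.108,0,-0.105,0,0,0,-1],[-0.144,0,-0.139,0,0,0,-1],[-0.18,0,-0.174,0,0,0,-1],[-0.216,0,-0.209,0,0,0,-1]]
  ]
}}

```text
time: 25.35
position: [0.5005, 0.1266, 0.1175]
tool_rot: [-1.617, -1.857, -0.676]
ft_force: [-2.5, 1.4, 9.5]
grip_width: 0.246
grip_force: 60.0
```

```bash
python3 dr.py
```

```text
drum [0.5017 0.1189 0.045 ] light x -0.05572542412897163 lat 0.0009660216308028397 [-2.5132  1.3932  9.4618] [-0.0313  0.5511  0.3508] az 7.88172898131429 tilt 45.308111630293865
[0.5005 0.1266 0.1175] [[-0.0976, 0.9906, -0.0964], [0.6965, 0.1371, 0.7043], [0.7109, 0.0016, -0.7033]]
```

Call:
{"api": "play_rows", "payload": {
  "increments": [
    [[-0.036,0,-0.035,0,0,0,-1],[-0.072,-0.003,-0.07,0,0,0,-1],[-0.108,-0.005,-0.105,0,0,0,-1],[-0.144,-0.006,-0.139,0,0,0,-1],[-0.18,-0.006,-0.174,0,0,0,-1],[-0.216,-0.006,-0.209,0,0,0,-1]]
  ]
}}

```text
time: 25.95
position: [0.5044, 0.0967, 0.1173]
tool_rot: [-1.617, -1.857, -0.677]
ft_force: [-2.5, -0.2, 10.2]
grip_width: 0.249
grip_force: 60.0
```

Call:
{"api": "play_rows", "payload": {
  "increments": [
    [[-0.036,0,-0.035,0,0,0,-1],[-0.072,0,-0.07,0,0,0,-1],[-0.108,0,-0.105,0,0,0,-1],[-0.144,0,-0.139,0,0,0,-1],[-0.18,0,-0.174,0,0,0,-1],[-0.216,0,-0.209,0,0,0,-1]]
  ]
}}

```text
time: 26.55
position: [0.5084, 0.0666, 0.1164]
tool_rot: [-1.617, -1.858, -0.677]
ft_force: [-2.3, 0.4, 9.5]
grip_width: 0.249
grip_force: 60.0
```

Holding about 13 N; I keep going.

Call:
{"api": "play_rows", "payload": {
  "increments": [
    [[-0.036,0,-0.035,0,0,0,-1],[-0.072,0,-0.07,0,0,0,-1],[-0.108,0,-0.105,0,0,0,-1],[-0.144,0,-0.139,0,0,0,-1],[-0.18,0,-0.174,0,0,0,-1],[-0.216,0,-0.209,0,0,0,-1]]
  ]
}}

```text
time: 27.15
position: [0.5124, 0.0365, 0.1153]
tool_rot: [-1.619, -1.858, -0.676]
ft_force: [-1.1, -0.2, 6.2]
grip_width: 0.246
grip_force: 60.0
```

Call:
{"api": "play_rows", "payload": {
  "increments": [
    [[-0.036,0,-0.035,0,0,0,-1],[-0.072,0,-0.07,0,0,0,-1],[-0.108,0,-0.105,0,0,0,-1],[-0.144,0,-0.139,0,0,0,-1],[-0.18,0,-0.174,0,0,0,-1],[-0.216,0,-0.209,0,0,0,-1]]
  ]
}}

```text
time: 27.75
position: [0.5165, 0.0066, 0.1145]
tool_rot: [-1.619, -1.858, -0.675]
ft_force: [-1.9, 0.5, 6.2]
grip_width: 0.242
grip_force: 60.0
```

```bash
python3 dr.py
```

```text
drum [ 0.5177 -0.0012  0.042 ] light x 0.06552479108856381 lat 0.00046239216551717185 [-1.9204  0.4895  6.2363] [-0.4111  0.1928  0.1422] az 7.826399849075567 tilt 45.168390250628626
[0.5165 0.0066 0.1145] [[-0.0972, 0.9907, -0.0954], [0.6983, 0.1362, 0.7027], [0.7092, 0.0017, -0.705]]
```

Call:
{"api": "play_rows", "payload": {
  "increments": [
    [[-0.004,0,0.004,0,0,0,-1],[-0.007,0,0.007,0,0,0,-1],[-0.007,0,0.007,0,0,0,-1]]
  ]
}}

```text
time: 28.05
position: [0.5165, 0.0067, 0.114]
tool_rot: [-1.619, -1.858, -0.676]
ft_force: [-1.5, -0.5, 8.7]
grip_width: 0.248
grip_force: 60.0
```

Call:
{"api": "play_rows", "payload": {
  "increments": [
    [[-0.036,0,-0.035,0,0,0,-1],[-0.072,0,-0.07,0,0,0,-1],[-0.108,0,-0.105,0,0,0,-1],[-0.144,0,-0.139,0,0,0,-1],[-0.18,0,-0.174,0,0,0,-1],[-0.216,0,-0.209,0,0,0,-1]]
  ]
}}

```text
time: 28.65
position: [0.5206, -0.023, 0.1138]
tool_rot: [-1.618, -1.858, -0.676]
ft_force: [-1.8, -0.5, 9.0]
grip_width: 0.249
grip_force: 60.0
```

Call:
{"api": "play_rows", "payload": {
  "increments": [
    [[-0.036,0,-0.034,0,0,0,-1],[-0.073,0,-0.068,0,0,0,-1],[-0.112,0,-0.101,0,0,0,-1],[-0.15,0,-0.135,0,0,0,-1],[-0.15,0,-0.135,0,0,0,-1]]
  ]
}}

```text
time: 29.15
position: [0.5234, -0.0444, 0.1113]
tool_rot: [-1.622, -1.859, -0.674]
ft_force: [-1.0, -2.7, 5.7]
grip_width: 0.247
grip_force: 60.0
```

Call:
{"api": "play_rows", "payload": {
  "increments": [
    [[-0.004,0,0.004,0,0,0,-1],[-0.007,0,0.007,0,0,0,-1],[-0.007,0,0.007,0,0,0,-1]]
  ]
}}

```text
time: 29.45
position: [0.5233, -0.0433, 0.1107]
tool_rot: [-1.62, -1.858, -0.675]
ft_force: [-0.9, -2.0, 6.6]
grip_width: 0.246
grip_force: 60.0
```

```bash
python3 dr.py
```

```text
drum [ 0.5245 -0.0512  0.0382] light x 0.1159526918217503 lat 0.0004050744713653097 [-0.9021 -1.9615  6.6234] [-0.5879  0.1509  0.1526] az 7.799642429199714 tilt 45.110017025418976
[ 0.5233 -0.0433  0.1107] [[-0.0969, 0.9907, -0.095], [0.6991, 0.1357, 0.7021], [0.7085, 0.0016, -0.7057]]
```

Call:
{"api": "play_rows", "payload": {
  "increments": [
    [[0.07,0,-0.07,0,0,0,-1],[0.14,0,-0.14,0,0,0,-1],[0.21,0,-0.21,0,0,0,-1],[0.21,0,-0.21,0,0,0,-1]]
  ]
}}

```text
time: 29.85
position: [0.5234, -0.0432, 0.1408]
tool_rot: [-1.62, -1.86, -0.675]
ft_force: [0.4, 0.3, -2.1]
grip_width: 0.243
grip_force: 60.0
```

```bash
sed -i 's/\[-.057,0,.0455\]/[-.0546,0,.0356]/' dr.py; python3 dr.py; python3 - <<'E'
from h import *
print(ctrl.get_state()['joint_positions'])
# look at the cover: white mask extent from top and scene cameras, corners against home/loose heights
for n in("top","scene"):
    im=ctrl.get_image(n)[:,:,::-1];cv2.imwrite(f"pics/{n}2.png",im)
C=cam("top");f,cx,cy,Rc,o=C
E
```

```text
drum [ 0.5254 -0.0565  0.077 ] light x 0.12129859985341507 lat 0.0005712993074861832 [ 0.4493  0.3279 -2.1283] [-1.2981 -0.0978 -0.0081] az 7.824494853780048 tilt 45.0505200739896
[ 0.5234 -0.0432  0.1408] [[-0.0979, 0.9907, -0.0946], [0.6997, 0.1361, 0.7014], [0.7077, 0.0025, -0.7065]]
[-0.1226  0.5231  0.6309  1.8081 -0.8876  1.5602  0.9849]
```

Call:
{"api": "play_rows", "payload": {
  "increments": [
    [[0.2,0,0.2,0,0,0,-1],[0.4,0,0.4,0,0,0,-1],[0.6,0,0.6,0,0,0,-1],[0.69,0,0.69,0,0,0,-1]]
  ]
}}

```text
time: 30.35
position: [0.5083, 0.0565, 0.1392]
tool_rot: [-1.616, -1.858, -0.671]
ft_force: [0.0, -0.2, -3.1]
grip_width: 0.248
grip_force: 60.0
```

Call:
{"api": "play_rows", "payload": {
  "increments": [
    [[0.2,0,0.2,0,0.05,0,-1],[0.4,0,0.4,0,0.1,0,-1],[0.6,0,0.6,0,0.122,0,-1],[0.69,0,0.69,0,0.122,0,-1],[0.69,0,0.69,0,0.122,0,-1],[0.69,0,0.69,0,0.122,0,-1]]
  ]
}}

```text
time: 30.95
position: [0.4967, 0.1491, 0.1398]
tool_rot: [-1.501, -1.721, -0.799]
ft_force: [0.6, 0.6, -2.7]
grip_width: 0.246
grip_force: 60.0
```

```bash
python3 dr.py; python3 - <<'E'
from h import *
print(ctrl.get_state()['joint_positions'])
im=ctrl.get_image("top")[:,:,::-1].copy();cv2.imwrite("pics/top3.png",im)
E
```

```text
drum [0.4969 0.1481 0.0747] light x -0.08527122053258292 lat 0.0002344271928371132 [ 0.5727  0.6147 -2.7389] [-1.5077 -0.1343 -0.0055] az 7.7746673183550445 tilt 55.95479336724433
[0.4967 0.1491 0.1398] [[-0.0766, 0.9908, -0.1115], [0.5546, 0.1353, 0.8211], [0.8286, 0.0011, -0.5598]]
[-0.2965  0.445   0.4936  1.991  -1.1147  1.4511  0.9072]
```

Call:
{"api": "play_rows", "payload": {
  "increments": [
    [[-0.07,0,0.047,0,0,0,-1],[-0.14,0,0.095,0,0,0,-1],[-0.2,0,0.135,0,0,0,-1],[-0.216,0,0.146,0,0,0,-1],[-0.216,0,0.146,0,0,0,-1]]
  ]
}}

```text
time: 31.5
position: [0.4962, 0.1508, 0.1147]
tool_rot: [-1.496, -1.717, -0.801]
ft_force: [-2.6, 0.1, 5.6]
grip_width: 0.247
grip_force: 60.0
```

Call:
{"api": "play_rows", "payload": {
  "increments": [
    [[-0.008,0,0.006,0,0,0,-1],[-0.012,0,0.008,0,0,0,-1],[-0.012,0,0.008,0,0,0,-1]]
  ]
}}

```text
time: 31.8
position: [0.4962, 0.1511, 0.1143]
tool_rot: [-1.495, -1.717, -0.802]
ft_force: [-2.8, -0.7, 9.3]
grip_width: 0.247
grip_force: 60.0
```

Call:
{"api": "play_rows", "payload": {
  "increments": [
    [[-0.008,0,0.006,0,0,0,-1],[-0.012,0,0.008,0,0,0,-1],[-0.012,0,0.008,0,0,0,-1]]
  ]
}}

```text
time: 32.1
position: [0.4963, 0.1514, 0.1132]
tool_rot: [-1.494, -1.717, -0.803]
ft_force: [-3.4, 0.4, 9.6]
grip_width: 0.248
grip_force: 60.0
```

```bash
python3 dr.py
```

```text
drum [0.4964 0.1509 0.048 ] light x -0.08810274899154759 lat 9.709348662312149e-05 [-3.4234  0.3982  9.5718] [0.0342 0.4579 0.3472] az 7.918639081627085 tilt 56.417988553000676
[0.4963 0.1514 0.1132] [[-0.0772, 0.9905, -0.1141], [0.5477, 0.1378, 0.8252], [0.8331, 0.0012, -0.5531]]
```

Call:
{"api": "play_rows", "payload": {
  "increments": [
    [[-0.033,0,-0.05,0,0,0,-1],[-0.067,0,-0.1,0,0,0,-1],[-0.1,0,-0.15,0,0,0,-1],[-0.133,0,-0.2,0,0,0,-1],[-0.167,0,-0.25,0,0,0,-1],[-0.2,0,-0.3,0,0,0,-1],[-0.234,0,-0.349,0,0,0,-1],[-0.267,0,-0.399,0,0,0,-1]]
  ]
}}

```text
time: 32.9
position: [0.5027, 0.1035, 0.1133]
tool_rot: [-1.494, -1.717, -0.803]
ft_force: [-2.9, -1.0, 8.8]
grip_width: 0.244
grip_force: 60.0
```

Call:
{"api": "play_rows", "payload": {
  "increments": [
    [[-0.033,0,-0.05,0,0,0,-1],[-0.067,0,-0.1,0,0,0,-1],[-0.1,0,-0.15,0,0,0,-1],[-0.133,0,-0.2,0,0,0,-1],[-0.167,0,-0.25,0,0,0,-1],[-0.2,0,-0.3,0,0,0,-1],[-0.234,0,-0.349,0,0,0,-1],[-0.267,0,-0.399,0,0,0,-1]]
  ]
}}

```text
time: 33.7
position: [0.5092, 0.0558, 0.1133]
tool_rot: [-1.494, -1.717, -0.802]
ft_force: [-3.6, -0.9, 8.8]
grip_width: 0.242
grip_force: 60.0
```

```bash
python3 dr.py
```

```text
drum [0.5094 0.0552 0.0481] light x 0.008474512582819756 lat -7.614042249143478e-05 [-3.5965 -0.8792  8.7804] [0.0247 0.4966 0.3757] az 7.909863489589513 tilt 56.392949322561776
[0.5092 0.0558 0.1133] [[-0.077, 0.9905, -0.114], [0.5481, 0.1376, 0.825], [0.8329, 0.0011, -0.5535]]
```

Call:
{"api": "play_rows", "payload": {
  "increments": [
    [[-0.034,0,-0.05,0,0,0,-1],[-0.068,0,-0.1,0,0,0,-1],[-0.101,0,-0.149,0,0,0,-1],[-0.134,0,-0.199,0,0,0,-1],[-0.168,0,-0.249,0,0,0,-1],[-0.201,0,-0.299,0,0,0,-1],[-0.235,0,-0.348,0,0,0,-1],[-0.268,0,-0.398,0,0,0,-1]]
  ]
}}

```text
time: 34.5
position: [0.5156, 0.0081, 0.1133]
tool_rot: [-1.494, -1.717, -0.802]
ft_force: [-3.7, 0.4, 9.0]
grip_width: 0.248
grip_force: 60.0
```

Call:
{"api": "play_rows", "payload": {
  "increments": [
    [[-0.034,0,-0.05,0,0,0,-1],[-0.068,0,-0.1,0,0,0,-1],[-0.101,0,-0.149,0,0,0,-1],[-0.134,0,-0.199,0,0,0,-1],[-0.168,0,-0.249,0,0,0,-1],[-0.201,0,-0.299,0,0,0,-1],[-0.235,0,-0.348,0,0,0,-1],[-0.268,0,-0.398,0,0,0,-1]]
  ]
}}

```text
time: 35.3
position: [0.5221, -0.0396, 0.1132]
tool_rot: [-1.495, -1.717, -0.802]
ft_force: [-2.1, 0.4, 9.0]
grip_width: 0.249
grip_force: 60.0
```

```bash
python3 dr.py
```

```text
drum [ 0.5222 -0.0402  0.048 ] light x 0.104723680795252 lat -0.0002929449586392928 [-2.1427  0.4201  9.0429] [-0.0179  0.5559  0.4682] az 7.903525340816787 tilt 56.373964799679975
[ 0.5221 -0.0396  0.1132] [[-0.0768, 0.9905, -0.1141], [0.5484, 0.1375, 0.8248], [0.8327, 0.0007, -0.5538]]
```

Call:
{"api": "play_rows", "payload": {
  "increments": [
    [[-0.036,0,-0.049,0,0,0,-1],[-0.073,0,-0.098,0,0,0,-1],[-0.078,0,-0.095,0,0,0,-1],[-0.078,0,-0.095,0,0,0,-1]]
  ]
}}

```text
time: 35.7
position: [0.5239, -0.0526, 0.111]
tool_rot: [-1.498, -1.718, -0.801]
ft_force: [-3.3, -2.4, 6.8]
grip_width: 0.247
grip_force: 60.0
```

Call:
{"api": "play_rows", "payload": {
  "increments": [
    [[0.05,0,-0.033,0,0,0,-1],[0.15,0,-0.1,0,0,0,-1],[0.3,0,-0.2,0,0,0,-1],[0.5,0,-0.332,0,0,0,-1],[0.6,0,-0.4,0,0,0,-1],[0.6,0,-0.4,0,0,0,-1]]
  ]
}}

```text
time: 36.3
position: [0.5248, -0.0521, 0.1843]
tool_rot: [-1.499, -1.724, -0.802]
ft_force: [0.6, -0.3, -3.3]
grip_width: 0.252
grip_force: 60.0
```

Call:
{"api": "play_rows", "payload": {
  "increments": [
    [[0,0,0,0,-0.09,0,-1],[0,0,0,0,-0.18,0,-1],[0,0,0,0,-0.27,0,-1],[0,0,0,0,-0.36,0,-1],[0,0,0,0,-0.45,0,-1],[0,0,0,0,-0.54,0,-1],[0,0,0,0,-0.627,0,-1],[0,0,0,0,-0.627,0,-1]]
  ]
}}

```text
time: 37.1
position: [0.5231, -0.0464, 0.1813]
tool_rot: [2.052, 2.376, -0.006]
ft_force: [0.2, 1.9, -2.6]
grip_width: 0.247
grip_force: 60.0
```

```bash
python3 dr.py; python3 - <<'E'
from h import *
s=snap('wm')
im,C=load('wm');hsv=cv2.cvtColor(im,cv2.COLOR_BGR2HSV)
# handle end in tool frame: width gives depth of handle end
m=cv2.inRange(hsv,(5,90,60),(25,255,255));m[300:]=0
b=max(blobs(cv2.medianBlur(m,5)>0,100),key=lambda b:b[0][4]);ys=np.where(b[2].any(1))[0]
print(b[0]);
for y in (ys[0]+4,ys[0]+20,ys[-1]-10):r=np.where(b[2][y])[0];print(y,len(r))
st=s;Rt=Ro.from_rotvec(st["tool_rot"]).as_matrix();T=np.array(ctrl.get_calibration("wrist")["T_tool_cam"]);f=C[0]
# ray of the end's middle: intersect with circle 0.094 m from the grip point in tool xz
d=T[:3,:3]@np.array([0,(ys[0]-C[2])/f,1]);o=T[:3,3]
for s_ in np.arange(.1,.25,.002):
    q=o+s_*d; r=np.hypot(q[0],q[2]-.0527)
    if abs(r-.0948)<.0015:print('end',q,'pitch',np.degrees(np.arctan2(q[2]-.0527,q[0])))
E
```

```text
drum [ 0.531  -0.1006  0.1459] light x 0.16580578732322301 lat 0.00020959722791792645 [ 0.2399  1.9073 -2.5724] [0.1203 0.0624 0.0139] az 8.346358324160194 tilt -0.23069832682561348
[ 0.5231 -0.0464  0.1813] [[-0.1452, 0.9894, -0.0007], [0.9894, 0.1452, -0.0042], [-0.004, -0.0013, -1.0]]
[  252    83    54   217 11302]
87 48
103 52
289 53
end [0.0871 0.     0.0881] pitch 22.132518111533912
end [0.0871 0.     0.0902] pitch 23.30186509257765
end [0.0872 0.     0.0923] pitch 24.449280906266264
```

```bash
python3 - <<'E'
from h import *
T=np.array(ctrl.get_calibration("wrist")["T_tool_cam"])
for t in("wi","wk","wl","wm"):
    im,C=load(t);hsv=cv2.cvtColor(im,cv2.COLOR_BGR2HSV);m=cv2.inRange(hsv,(5,70,40),(28,255,255));m[270 if t!="wi" else 233:]=0
    b=max(blobs(cv2.medianBlur(m,5)>0,100),key=lambda b:b[0][4]);ys=np.where(b[2].any(1))[0]
    Y=np.arange(ys[0]+8,ys[-1]-3);w=np.array([np.ptp(np.where(b[2][y])[0])+1 for y in Y])
    k=np.polyfit(Y,w,1);f=C[0];P=[]
    for y in(ys[0],ys[-1]):
        dep=f*.022/np.polyval(k,y);P.append((T@np.array([0,(y-C[2])/f*dep,dep,1]))[:3])
    a,e=P;print(t,ys[0],ys[-1],np.polyval(k,[ys[0],ys[-1]]),'end',a,'near',e,'pitch',np.degrees(np.arctan2(a[2]-e[2],a[0]-e[0])))
E
```

```text
wi 93 232 [28.5761 25.9525] end [0.0837 0.0001 0.2124] near [-0.0285  0.      0.2078] pitch 2.3286539617674333
wk 78 269 [57.8425 58.4884] end [ 0.088  -0.      0.0602] near [ 0.0194 -0.0001  0.037 ] pitch 18.692360635780208
wl 79 269 [54.7021 58.0213] end [ 0.088  -0.      0.0688] near [ 0.0189 -0.0001  0.038 ] pitch 24.010992760557297
wm 83 269 [50.1814 56.8859] end [0.0869 0.     0.0827] near [ 0.0176 -0.0001  0.0406] pitch 31.31181390321097
```

Call:
{"api": "play_rows", "payload": {
  "increments": [
    [[0.2,0,0,0,0,0,-1],[0.5,0,0,0,0,0,-1],[0.8,0,0,0,0,0,-1],[1,0,0,0,0,0,-1]]
  ]
}}

```text
time: 37.55
position: [0.5095, 0.0477, 0.1805]
tool_rot: [-2.067, -2.365, 0.006]
ft_force: [0.3, 0.0, -2.3]
grip_width: 0.243
grip_force: 60.0
```

Call:
{"api": "play_rows", "payload": {
  "increments": [
    [[0.3,0,0,0,0,0,-1],[0.6,0,0,0,0,0,-1],[0.9,0,0,0,0,0,-1],[1,0,0,0,0,0,-1]]
  ]
}}

```text
time: 37.95
position: [0.4959, 0.1482, 0.1798]
tool_rot: [-2.064, -2.369, 0.007]
ft_force: [-0.3, 0.3, -3.5]
grip_width: 0.245
grip_force: 60.0
```

Call:
{"api": "play_rows", "payload": {
  "increments": [
    [[0.11,-0.01,0,0,0,-0.08,-1],[0.22,-0.02,0,0,0,-0.16,-1],[0.33,-0.02,0,0,0,-0.24,-1],[0.44,-0.03,0,0,0,-0.32,-1],[0.55,-0.03,0,0,0,-0.4,-1],[0.66,-0.04,0,0,0,-0.48,-1],[0.77,-0.05,0,0,0,-0.56,-1],[0.89,-0.05,0,0,0,-0.6,-1]]
  ]
}}

```text
time: 38.75
position: [0.4801, 0.2316, 0.1793]
tool_rot: [-0.765, -3.046, 0.01]
ft_force: [0.2, -0.6, -3.1]
grip_width: 0.247
grip_force: 60.0
```

Call:
{"api": "play_rows", "payload": {
  "increments": [
    [[0.08,0.1,0,0,0,-0.08,-1],[0.16,0.2,0,0,0,-0.16,-1],[0.24,0.3,0,0,0,-0.24,-1],[0.32,0.4,0,0,0,-0.32,-1],[0.4,0.5,0,0,0,-0.4,-1],[0.48,0.6,0,0,0,-0.48,-1],[0.56,0.69,0,0,0,-0.55,-1],[0.56,0.69,0,0,0,-0.55,-1]]
  ]
}}

```text
time: 39.55
position: [0.463, 0.3208, 0.1787]
tool_rot: [0.58, -3.084, 0.008]
ft_force: [0.4, 0.3, -3.4]
grip_width: 0.25
grip_force: 60.0
```

```bash
python3 dr.py
```

```text
drum [0.5138 0.3404 0.1428] light x -0.27359713625520526 lat 0.043124055673334716 [ 0.404   0.2838 -3.3898] [ 0.0908  0.016  -0.0687] az 111.28783594229441 tilt 0.24311318794933165
[0.463  0.3208 0.1787] [[-0.9318, -0.363, -0.0023], [-0.363, 0.9318, -0.0057], [0.0042, -0.0045, -1.0]]
```

Call:
{"api": "play_rows", "payload": {
  "increments": [
    [[0,0,0.3,0,0,0,-1],[0,0,0.6,0,0,0,-1],[0,0,0.78,0,0,0,-1],[0,0,0.78,0,0,0,-1]]
  ],
  "squeeze": 35
}}

```text
time: 39.95
position: [0.462, 0.3169, 0.0982]
tool_rot: [0.571, -3.082, 0.016]
ft_force: [-1.2, -1.0, -2.8]
grip_width: 0.244
grip_force: 35.0
```

Call:
{"api": "play_rows", "payload": {
  "increments": [
    [[0,0,0.025,0,0,0,-1],[0,0,0.05,0,0,0,-1],[0,0,0.075,0,0,0,-1],[0,0,0.1,0,0,0,-1],[0,0,0.125,0,0,0,-1],[0,0,0.15,0,0,0,-1]]
  ],
  "squeeze": 25
}}

```text
time: 40.55
position: [0.4638, 0.3212, 0.0873]
tool_rot: [-0.581, 3.085, -0.008]
ft_force: [1.2, 1.3, 1.0]
grip_width: 0.255
grip_force: 25.0
```

Call:
{"api": "play_rows", "payload": {
  "increments": [
    [[0,0,0.02,0,0,0,-1],[0,0,0.04,0,0,0,-1],[0,0,0.06,0,0,0,-1],[0,0,0.08,0,0,0,-1],[0,0,0.1,0,0,0,-1],[0,0,0.1,0,0,0,-1]]
  ]
}}

```text
time: 41.15
position: [0.4627, 0.3203, 0.0761]
tool_rot: [0.581, -3.086, 0.01]
ft_force: [1.5, 1.5, 0.4]
grip_width: 0.252
grip_force: 25.0
```

Call:
{"api": "play_rows", "payload": {
  "increments": [
    [[0,0,0.01,0,0,0,-1],[0,0,0.02,0,0,0,-1],[0,0,0.03,0,0,0,-1],[0,0,0.03,0,0,0,-1]]
  ]
}}

```text
time: 41.55
position: [0.463, 0.3204, 0.0734]
tool_rot: [0.581, -3.087, 0.01]
ft_force: [1.1, 0.9, 0.1]
grip_width: 0.254
grip_force: 25.0
```

```bash
python3 dr.py
```

```text
drum [0.5139 0.34   0.0378] light x -0.273185526038915 lat 0.04309498866571653 [1.1036 0.9282 0.0795] [ 0.0956 -0.0695 -0.0808] az 111.31618150477576 tilt 0.08804324643324654
[0.463  0.3204 0.0734] [[-0.9316, -0.3635, 0.0008], [-0.3635, 0.9316, -0.0063], [0.0015, -0.0062, -1.0]]
```

Call:
{"api": "play_rows", "payload": {
  "increments": [
    [[0,0,0.006,0,0,0,-1],[0,0,0.012,0,0,0,-1],[0,0,0.016,0,0,0,-1],[0,0,0.016,0,0,0,-1]]
  ],
  "squeeze": 10
}}

```text
time: 41.95
position: [0.4625, 0.3202, 0.0718]
tool_rot: [0.581, -3.086, 0.011]
ft_force: [-1.3, -0.1, -0.0]
grip_width: 0.253
grip_force: 10.0
```

Call:
{"api": "play_rows", "payload": {
  "increments": [
    [[0,0,0,0,0,0,-0.45],[0,0,0,0,0,0,-0.3],[0,0,0,0,0,0,0],[0,0,0,0,0,0,0.5],[0,0,0,0,0,0,1],[0,0,0,0,0,0,1],[0,0,0,0,0,0,1]]
  ]
}}

```text
time: 42.65
position: [0.463, 0.3204, 0.072]
tool_rot: [0.581, -3.087, 0.01]
ft_force: [-0.3, 0.1, -0.6]
grip_width: 0.722
grip_force: 0.0
```

Call:
{"api": "play_rows", "payload": {
  "increments": [
    [[0,0,-0.1,0,0,0,1],[0,0,-0.4,0,0,0,1],[0,0,-0.8,0,0,0,1],[0,0,-1,0,0,0,1]]
  ]
}}

```text
time: 43.05
position: [0.4642, 0.3218, 0.176]
tool_rot: [-0.58, 3.084, -0.006]
ft_force: [-0.1, 0.2, 0.0]
grip_width: 0.985
grip_force: 0.0
```

Call:
{"api": "play_rows", "payload": {
  "increments": [
    [[0.1,0,-0.3,0,0,0,1],[0.1,0,-0.6,0,0,0,1],[0.1,0,-1,0,0,0,1],[0.1,0,-1,0,0,0,1],[0.1,0,-1,0,0,0,1]]
  ]
}}

```text
time: 43.55
position: [0.4539, 0.3183, 0.2737]
tool_rot: [-0.58, 3.085, -0.007]
ft_force: [-0.6, 0.0, -0.5]
grip_width: 1.0
grip_force: 0.0
```

```bash
python3 - <<'E'
from h import *
s=snap('wn');print(s['position'],s['tool_rot'],s['ft_force'])
im,C=load('wn');st=s;Rt=Ro.from_rotvec(st["tool_rot"]).as_matrix();p=st["position"]
hsv=cv2.cvtColor(im,cv2.COLOR_BGR2HSV);m=cv2.inRange(hsv,(5,90,60),(25,255,255));m[270:]=0
b=max(blobs(cv2.medianBlur(m,5)>0,100),key=lambda b:b[0][4]);ys=np.where(b[2].any(1))[0];print(b[0],b[1])
k=[(np.where(b[2][y])[0].mean(),y) for y in(ys[0]+5,ys[-1]-5)]
A=plane(C,k[0],.022);B=plane(C,k[1],.03);print(A,B,np.linalg.norm(A-B))
T=cam("top");im=ctrl.get_image("top")[:,:,::-1].copy();cv2.imwrite("pics/top4.png",im)
g=cv2.cvtColor(im,cv2.COLOR_BGR2HSV);w=cv2.inRange(g,(0,0,170),(179,60,255));q=np.zeros_like(w);q[195:240,190:310]=w[195:240,190:310]
bb=max(blobs(q>0,50),key=lambda b:b[0][4]);print(bb[0],bb[1],rect(bb[2]))
E
```

```text
[0.4539 0.3183 0.2737] [-0.5805  3.0851 -0.0069] [-0.5524  0.0284 -0.4855]
[ 266   98   25  127 3000] [278.3807 160.7013]
[0.3835 0.2875 0.022 ] [0.4807 0.3254 0.03  ] 0.10464785005184114
[ 198  201  104   28 1652] [252.4697 214.1864] [[197.8703 211.8976]
 [299.4642 199.9454]
 [301.5051 217.2935]
 [199.9113 229.2457]]
```

Call:
{"api": "play_rows", "payload": {
  "increments": [
    [[0.02,-0.12,0,0,0,0.08,1],[0.04,-0.24,0,0,0,0.16,1],[0.06,-0.36,0,0,0,0.24,1],[0.08,-0.5,0,0,0,0.32,1],[0.1,-0.62,0,0,0,0.4,1],[0.12,-0.74,0,0,0,0.48,1],[0.15,-0.87,0,0,0,0.56,1],[0.17,-1,0,0,0,0.6,1]]
  ]
}}

```text
time: 44.45
position: [0.4733, 0.2178, 0.271]
tool_rot: [0.89, 3.012, -0.013]
ft_force: [0.7, -0.2, 0.2]
grip_width: 1.001
grip_force: 0.0
```

Call:
{"api": "play_rows", "payload": {
  "increments": [
    [[-0.12,-0.12,0,0,0,0.08,1],[-0.24,-0.24,0,0,0,0.16,1],[-0.36,-0.36,0,0,0,0.24,1],[-0.5,-0.5,0,0,0,0.32,1],[-0.62,-0.62,0,0,0,0.4,1],[-0.74,-0.74,0,0,0,0.48,1],[-0.92,-0.88,0,0,0,0.55,1],[-0.92,-0.88,0,0,0,0.55,1]]
  ]
}}

```text
time: 45.25
position: [0.504, 0.0913, 0.2723]
tool_rot: [2.069, 2.357, -0.011]
ft_force: [0.8, -0.6, 0.3]
grip_width: 1.001
grip_force: 0.0
```

Call:
{"api": "play_rows", "payload": {
  "increments": [
    [[0,0,0.4,0,0,0,1],[0,0,0.8,0,0,0,1],[0,0,0.9,0,0,0,1],[0,0,0.9,0,0,0,1],[0,0,0.9,0,0,0,1]]
  ]
}}

```text
time: 45.75
position: [0.5047, 0.0949, 0.1845]
tool_rot: [2.06, 2.365, -0.005]
ft_force: [-0.1, 0.3, 0.3]
grip_width: 0.999
grip_force: 0.0
```

```bash
python3 -c "
from h import *
s=snap('v1');print(s['position'],s['tool_rot'])"
```

```text
[0.5047 0.0949 0.1845] [ 2.0601  2.3645 -0.0047]
```

Call:
{"api": "play_rows", "payload": {
  "increments": [
    [[-0.4,0,0,0,0,0,1],[-0.8,0,0,0,0,0,1],[-1,0,0,0,0,0,1],[-1,0,0,0,0,0,1]]
  ]
}}

```text
time: 46.2
position: [0.519, -0.0084, 0.1863]
tool_rot: [2.066, 2.356, -0.003]
ft_force: [0.6, 0.2, -0.0]
grip_width: 0.998
grip_force: 0.0
```

Call:
{"api": "play_rows", "payload": {
  "increments": [
    [[-0.4,0,0,0,0,0,1],[-0.8,0,0,0,0,0,1],[-1,0,0,0,0,0,1],[-1,0,0,0,0,0,1],[-1,0,0,0,0,0,1]]
  ]
}}

```text
time: 46.7
position: [0.5319, -0.1024, 0.1855]
tool_rot: [2.061, 2.365, -0.004]
ft_force: [0.5, 0.2, -0.9]
grip_width: 1.004
grip_force: 0.0
```

```bash
python3 - <<'E'
from h import *
s=snap('v2');print(s['position'],s['tool_rot'])
for t in("wg","v1","v2"):
    im,C=load(t);st=json.load(open(f"pics/{t}.json"));Rt=Ro.from_rotvec(st["tool_rot"]).as_matrix();p=np.array(st["position"])
    g=cv2.GaussianBlur(cv2.cvtColor(im,cv2.COLOR_BGR2GRAY),(1,9),0).astype(float);f,cx,cy,Rc,o=C
    print(t)
    for y in range(20,250,20):
        d=np.diff(g[y]);
        l=np.argmax(d[150:270])+150.5;r=np.argmin(d[290:410])+290.5
        # height at which the cast edges are 48 mm apart
        a0=plane(C,(l,y),0.);b0=plane(C,(r,y),0.);a1=plane(C,(l,y),.03);b1=plane(C,(r,y),.03)
        w0,w1=np.linalg.norm(a0-b0),np.linalg.norm(a1-b1);z=.03*(w0-.048)/(w0-w1)
        e=plane(C,((l+r)/2,y),z)[:2]-[.5083,.0636]
        print(y,l,r,'z %.4f x %.3f lat %.4f'%(z,e@[.136,-.991],e@[.991,.136]))
E
```

```text
[ 0.5319 -0.1024  0.1855] [ 2.0607  2.3648 -0.0035]
wg
20 211.5 346.5 z 0.0481 x -0.110 lat 0.0006
40 212.5 344.5 z 0.0469 x -0.104 lat 0.0004
60 213.5 344.5 z 0.0480 x -0.097 lat 0.0006
80 214.5 343.5 z 0.0479 x -0.090 lat 0.0006
100 215.5 342.5 z 0.0478 x -0.083 lat 0.0006
120 216.5 341.5 z 0.0478 x -0.076 lat 0.0005
140 217.5 340.5 z 0.0477 x -0.068 lat 0.0005
160 218.5 339.5 z 0.0476 x -0.060 lat 0.0005
180 219.5 338.5 z 0.0475 x -0.052 lat 0.0005
200 220.5 337.5 z 0.0474 x -0.044 lat 0.0005
220 221.5 336.5 z 0.0474 x -0.035 lat 0.0005
240 222.5 335.5 z 0.0473 x -0.026 lat 0.0005
v1
20 196.5 329.5 z 0.1252 x -0.139 lat -0.0051
40 161.5 307.5 z 0.1406 x -0.130 lat -0.0140
60 241.5 318.5 z 0.0232 x -0.133 lat 0.0014
80 241.5 317.5 z 0.0238 x -0.122 lat 0.0011
100 242.5 317.5 z 0.0243 x -0.110 lat 0.0015
120 242.5 316.5 z 0.0249 x -0.097 lat 0.0012
140 243.5 315.5 z 0.0220 x -0.084 lat 0.0012
160 243.5 315.5 z 0.0261 x -0.071 lat 0.0012
180 244.5 314.5 z 0.0231 x -0.057 lat 0.0012
200 244.5 313.5 z 0.0237 x -0.043 lat 0.0009
220 245.5 313.5 z 0.0243 x -0.029 lat 0.0012
240 245.5 312.5 z 0.0249 x -0.014 lat 0.0009
v2
20 239.5 318.5 z 0.0233 x 0.043 lat 0.0010
40 239.5 317.5 z 0.0237 x 0.054 lat 0.0007
60 240.5 317.5 z 0.0243 x 0.066 lat 0.0010
80 240.5 316.5 z 0.0248 x 0.077 lat 0.0007
100 241.5 315.5 z 0.0219 x 0.090 lat 0.0007
120 241.5 315.5 z 0.0259 x 0.102 lat 0.0007
140 242.5 314.5 z 0.0230 x 0.115 lat 0.0007
160 242.5 313.5 z 0.0235 x 0.128 lat 0.0003
180 252.5 304.5 z -0.0634 x 0.161 lat 0.0007
200 217.5 291.5 z 0.0416 x 0.151 lat -0.0149
220 206.5 293.5 z 0.0801 x 0.152 lat -0.0151
240 166.5 409.5 z 0.2077 x 0.113 lat 0.0024
```

```bash
python3 - <<'E'
from h import *
for t,y0,y1 in(("wg",60,250),("we",185,240),("wh",180,210),("wh",240,262),("v1",65,250),("v2",20,160)):
    im,C=load(t);g=cv2.GaussianBlur(cv2.cvtColor(im,cv2.COLOR_BGR2GRAY),(3,3),0).astype(float);E=[]
    for y in range(y0,y1):
        d=np.diff(g[y])
        def sub(lo,hi,s):
            v=s*d[lo:hi];i=np.clip(np.argmax(v),2,len(v)-3);w=np.clip(v[i-2:i+3],0,None);return lo+.5+i-2+(w*np.arange(5)).sum()/w.sum()
        E.append((y,sub(205,270,1),sub(290,352,-1)))
    E=np.array(E);ks=[]
    for j in(1,2):
        ok=np.ones(len(E),bool)
        for _ in range(4):
            k=np.polyfit(E[ok,0],E[ok,j],1);r=np.abs(np.polyval(k,E[:,0])-E[:,j]);ok=r<max(.4,1.5*np.median(r))
        ks.append(k);
    zz=[]
    for y in(y0,y1):
        l,r=[np.polyval(k,y) for k in ks]
        w0,w1=[np.linalg.norm(plane(C,(l,y),h)-plane(C,(r,y),h)) for h in(0,.03)];zz.append(.03*(w0-.048)/(w0-w1))
    print(t,y0,np.round(zz,4),ok.sum())
E
```

```text
wg 60 [0.0472 0.047 ] 190
we 185 [0.0167 0.0172] 55
wh 180 [0.0286 0.0263] 30
wh 240 [0.0283 0.0296] 18
v1 65 [0.0227 0.0237] 172
v2 20 [0.0237 0.024 ] 131
```

```bash
python3 -c "
from bench import ctrl
print(ctrl.close_job())"
```

```text
the job is handed in; nothing more can be done
None
```

The job is handed in: the cover is on over the sensor and measures about 23–24 mm high along its length (home is 23 mm), though I didn't read the clips directly. It took two roller passes, mostly at 12–13 N but 9–10 N over the last stretch of the first. The roller is back on the worktop near where it lay, and the arm kept clear of the mug and jam jar.

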